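Load the wireless microphone caddy

ROBOT

A 7-joint arm with a two-finger parallel gripper is mounted at the origin on the work surface. World frame = base frame: x ahead of the robot, y to its left, z up, the work surface at z = 0. Lengths are in m, angles in rad, forces in N, time in s.
With the tool pointing down it reaches from about 0.4 to 0.875 m from the base axis. Payload 19.3 kg.
Tool frame: the origin (TCP) lies at the very end of the fingers, on their centre line; the grasp point (between the pads) lies bot.grasp_offset behind it (bot.grasp_offset is the distance from the TCP to the grasp point, in m); z points along the fingers, y is the direction in which the jaws open and shut (so a half turn about z gives the same grasp; the last joint's range is limited). The gripper opens to 85 mm and grips with 20 to 120 N. Pads are 22 mm wide; open, the fingers measure 114 mm over their backs; the gripper's body (76 mm by 85 mm) begins 54 mm behind the grasp point. The pads swing forward as they close: fully open they stand 13 mm farther back than shut.
Start: joints at [1.041, 0.521, -0.036, 1.599, 0.021, 1.021, -0.113], TCP at [0.277, -0.56, 0.231] pointing down, gripper open.
Joint ranges: [-2.91, 2.91], [-0.3, 2.13], [-1.5, 1.42], [0.17, 2.43], [-1.26, 4.41], [0.16, 1.93], [-2.52, 2.52]. Speed limits (rad/s): [1.89, 1.89, 2.39, 2.39, 3.01, 3.01, 3.01].

INTERFACE

Orientations are given as [roll, pitch, yaw] about the fixed x, y, z axes, in that order (R = Rz(yaw) Ry(pitch) Rx(roll)).
In Python, from workcell import bot gives the robot as it stands. The module is installed in compiled form; this text tells all that it offers.
- The arm moves only by the shell command python3 -m handwheel 'ROWS' [OPENING] [FORCE]. ROWS is JSON, a list of rows, each a list of 6 numbers: the shift along the tool's x, y, z as a fraction of full scale, then the turn, a rotation vector about the tool's x, y, z as a fraction of full scale. In form: [[x, y, z, rx, ry, rz], ...]. A call has 1 to 8 rows; each row shifts and turns the commanded pose from where the row before left it, along the tool's axes as they then stand; what a row does not reach is not made up. Full scale, the value 1, is 0.025 m for a shift and 360 degrees for a turn. A row lasts 1/8 s, in which the tool goes at most 62.5 mm and 10.7 degrees, less where a joint would pass 70% of its speed; a pose out of reach is approached as far as the arm can. A call with a number of a shift or a turn outside -1 to 1 is refused whole. A call with a gripper value outside its range is refused whole. OPENING is the closure, from -1 (fully open) to 1 (shut), set as the call begins (- or left out, the last holds). The fingers move at their own pace and stop on an object; FORCE is the grip in N (left out, the last holds). Time passes only in rows, so rows that do not move let the fingers close. It gives the time, the measured TCP pose, the force and the opening at its end, in the units of the state.
- bot.observe(): the state, without advancing time (a new reading comes with each control period).
- bot.grab_frame(name): name is "scene" or "side" or "wrist"; returns a dict with "pixels" (480x640x3 uint8, blue, green, red), "vertical_fov" (degrees; the focal length in pixels is half the picture's height over the tangent of half this angle, whatever the lens; pixels are square), "cx", "cy" (the principal point, pixels), "R" (3x3) and "t" (3): a world point X has camera coordinates R X + t. Camera axes: x right, y down, z forward; pixel columns grow to the right and rows downward; lengths in m; the calibration is good to about 2 mm. A picture is of the moment at which its call begins. There is no depth.
- bot.job_done(): hands the job in, once; it reports no verdict.
Trained networks look in a picture, given as the dict that the camera call returned (one of the last four; its "shot" number tells which), for a name from the list of things; names that differ only in an ending like _2 or _b are one class to them, and where a whole thing is asked for, a point or a joint stands for the part that bears it (a point fixed in the world has none). Each returns a list of dicts, best first, with "score" (0 to 1); they miss things now and then, are a little off and sometimes report something else, mostly with a low value. They report only what shows in the picture. A call takes as long as a camera call. They do not tell look-alikes from the thing itself.
- bot.trace(picture, thing): "region" (480x640 bool, what is visible of it) and "point" ([column, row] in pixels, amid what is visible of it).
The state is a dict: "clock": time; "qpos": joint angles; "qd": joint speeds; "joint_efforts": joint torques, N m; "position": TCP position; "tool_rot": TCP orientation; "force": force on the tool from outside, world axes, zero at the start; "moment": the same for the moment, N m; "grip_width": finger opening in m.
Only numpy, scipy, OpenCV 4.12 (cv2) and the standard library are available. Lean on these libraries where they do the work, as an engineer would, in place of code of your own. Each camera call takes 0.05 s, during which the arm holds its last target.

TASK

Load the microphone caddy for the next announcement: press the belt-pack transmitter (the box with the stub aerial) into the charging cradle until both spring catches snap over it and it is fully home, stand the ball-shaped microphone head upright in the round cup, and lay the long in-line adapter in the four-cornered rest. The box without an aerial and the short adapter do not belong in the caddy: leave them, the hand microphone and the mug where they are, and let go of everything at the end.

Things in the scene. Friction and masses are not known exactly. Their poses are not given: they have to be found in the camera images.
- pack_c (a point): Belt-pack transmitter lying flat: grey plastic box 88 mm (x) x 56 (y) x 26 (z) with a black stub aerial, 10 mm thick, reaching 24 mm beyond its +x end, 16.5 mm to the +y side. Its foot, the lowest 8 mm, is full length; the box above is 76 mm long, leaving a 6 mm ledge at each x end. 0.14 kg. Point: centre, 13 mm above its underside; x along its length, z up. Grip across the 56 mm.
- head_c (a point): Ball-shaped microphone head standing on its collar: steel ball of 52 mm diameter with a brass band, on a collar of 36 mm diameter and 14 mm height; 62 mm high overall. About 0.09 kg. Point: centre of the ball, 36 mm above its foot; z up.
- adapter_c (a point): The long in-line metal adapter, lying: 84 mm long (x) overall, a square body 52 mm long and 22 x 22 mm in section with a round plug 17 mm thick and 16 mm long at each end. About 0.10 kg. Point: its centre, 11 mm above its underside; x along its length. Gripped across the 22 mm (y).
- cradle: Cradle for the pack. Fixed plate 122 (x) x 108 x 6 mm, origin under its middle, 3 mm above table. 4 corner posts, flared tops 41 mm above origin, 2 mm play, guide in from 6 mm; long sides open for fingers to 28 mm from middle. At each x end a spring catch (16 wide, 34 high) snaps over the pack's ledge when it is pressed onto the plate (some 15 N). Pack along x, aerial at either end. Pack centre over origin: home 19, laid on catches 35
- cup: Round cup for the head. Fixed plate 122 (x) x 108 x 6 mm, origin under its middle, 3 mm above table. Black ring, 53 mm inside, 61 outside, rim 15 mm above origin. Head stands in it on its collar, ball centre then 42 above origin. Cup, cradle and rest stand side by side, 116 mm apart along y, same yaw, any order, in a fixed white tray 136 x 356 mm, rim 9 mm high.
- rest: Rest for the long adapter. Fixed plate 122 (x) x 108 x 6 mm, origin under its middle, 3 mm above table. Four black L-shaped corners, tops 18 mm above origin, bound a space of 100 (x) by 40 mm (y); its sides are open for fingers within 37 mm of the middle. The adapter lies in it along x, either way round, its centre then 17 mm above the origin.
- plainbox_c (a point): Look-alike: a grey plastic box without an aerial, 68 mm (x) by 56 mm (y) by 26 mm (z), with the same foot, lying flat. To be left alone. Point: its centre, 13 mm above its underside.
- shortadapter_c (a point): Look-alike: the short in-line metal adapter, 42 mm long (x), square body 26 mm long and 22 x 22 mm in section, lying. To be left alone. Point: its centre, 11 mm above its underside.
- handmic_c (a point): Bystander: hand microphone 226 mm long, 54 mm high, lying along its x, with orange anti-roll rings. Point: on its axis about midway, 27 mm above the table. To be left alone.
- mug: Bystander: white mug, 80 mm across and 90 mm high, handle at +y. Origin: centre of its underside. To be left alone.
Not all that is in view belongs to the job. Leave any orange or red look-alike of the part that bears adapter_c alone.

How it is judged:
At the end, for the whole second after the job is handed in: Pack level on the cradle plate under both catches (5 mm along, 6 mm across, 0.12 rad); head upright in the cup (11 mm, 0.15 rad); long adapter down in the rest (15 mm, 0.3 rad), either way round; all three at rest. Look-alikes, hand microphone and mug never moved over 15 mm (x of pack_c in the frame of cradle between -0.005 and 0.005 m and y of pack_c in the frame of cradle between -0.006 and 0.006 m and z of pack_c in the frame of cradle below 0.021 m and angle between the x axis of pack_c and the x axis of cradle, either way round below 0.12 rad and angle between pack_c's own z axis and vertical below 0.06 rad and horizontal distance between head_c and cup below 0.011 m and z of head_c in the frame of cup between 0.038 and 0.046 m and angle between head_c's own z axis and vertical below 0.15 rad and horizontal distance between adapter_c and rest below 0.015 m and z of adapter_c in the frame of rest below 0.021 m and angle between the x axis of adapter_c and the x axis of rest, either way round below 0.3 rad and linear speed of each of pack, head, adapter below 0.01 m/s); the robot touches nothing.
It fails at once if the box without an aerial is moved more than 15 mm (distance of plainbox_c from where it was at the start of the episode above 0.015 m).
It fails at once if the short adapter is moved more than 15 mm (distance of shortadapter_c from where it was at the start of the episode above 0.015 m).
It fails at once if the hand microphone is moved more than 15 mm (distance of handmic_c from where it was at the start of the episode above 0.015 m).
It fails at once if the mug is moved more than 15 mm (distance of mug from where it was at the start of the episode above 0.015 m).
It fails at once if the mug is tipped (angle between mug's own z axis and vertical above 0.25 rad).
It also fails if it takes over 93 s, if anything falls off the work surface, if the arm or the gripper's body presses on something with over 40 N, if the wrist force passes 120 N, or if a joint passes its speed limit or range.

## Working session

There is one attempt and no reset: what is moved stays moved. The work goes in short steps, Python scripts to look and compute and a shell command to move; the robot and the scene stay as the last step left them, time stands still between calls to the robot, and variables do not carry over. Pictures are saved under pics/ and viewed, and the job is handed in when it is done.

```bash
mkdir -p pics; ls
cat > h.py <<'E'
import numpy as np, cv2
from workcell import bot
def f_of(p): return 240/np.tan(np.radians(p["vertical_fov"])/2)
def ray(p,u,v):
    f=f_of(p); d=np.array([(u-p["cx"])/f,(v-p["cy"])/f,1.0]); R=np.array(p["R"]);t=np.array(p["t"])
    return -R.T@t, R.T@d
def onplane(p,u,v,z):
    o,d=ray(p,u,v); s=(z-o[2])/d[2]; return o+s*d
def proj(p,X):
    c=np.array(p["R"])@np.array(X,float)+np.array(p["t"]); f=f_of(p); return np.array([p["cx"]+f*c[0]/c[2],p["cy"]+f*c[1]/c[2]])
E
python3 - <<'E'
from h import *
print(bot.observe(), bot.grasp_offset)
for n in ["scene","side","wrist"]:
    p=bot.grab_frame(n); cv2.imwrite(f"pics/{n}0.png",p["pixels"]); print(n,p["vertical_fov"],p["cx"],p["cy"],[k for k in p], -np.array(p["R"]).T@np.array(p["t"]))
E
```

```text
pics
{'clock': 0.0, 'qpos': array([ 1.04079537,  0.52205266, -0.03629325,  1.59998807,  0.02120663,
        1.0210942 , -0.1127784 ]), 'qd': array([-0.00097471, -0.00087236,  0.00055909, -0.00131799,  0.00128996,
        0.00056376,  0.00120212]), 'joint_efforts': array([-3.97076510e-04, -9.27120781e+01,  1.97973222e+00, -3.69917858e+01,
        1.79400895e-02,  8.43534566e-03,  2.63538013e-06]), 'position': array([ 0.27715723, -0.55981768,  0.23070917]), 'tool_rot': array([-3.14044010e+00,  1.04623083e-04,  4.59786140e-01]), 'force': array([ 0.01647685, -0.19360396, -1.04962682]), 'moment': array([0.02503093, 0.03247511, 0.00149302]), 'grip_width': 0.08521326009966536} 0.0187
scene 47.165960813746175 324.79347632019875 246.1135173189287 ['pixels', 'vertical_fov', 'cx', 'cy', 'R', 't', 'shot'] [ 1.17922225 -0.66648662  0.96056723]
side 47.10777631695162 318.0352502741757 242.24636034425893 ['pixels', 'vertical_fov', 'cx', 'cy', 'R', 't', 'shot'] [-0.07511338  0.79020551  1.05841524]
wrist 64.94330036135919 325.2086527985167 239.86425969880824 ['pixels', 'vertical_fov', 'cx', 'cy', 'R', 't', 'shot'] [ 0.34610335 -0.52424293  0.37407718]
```

View pics/scene0.png

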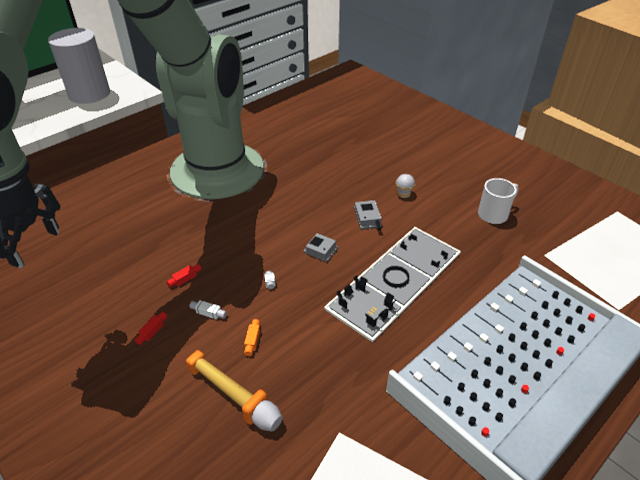

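View pics/side0.png

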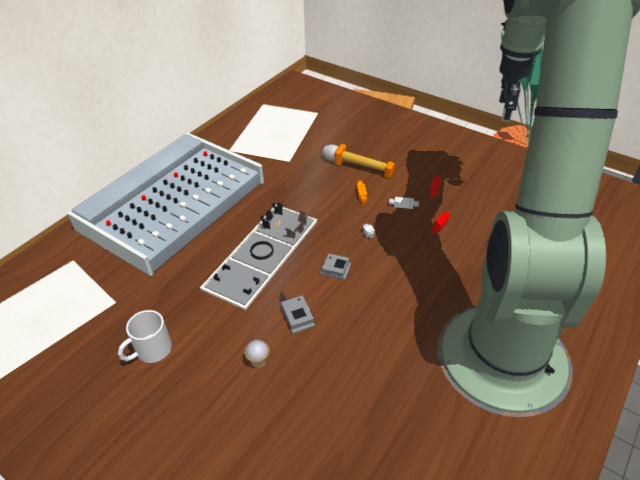

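View pics/wrist0.png

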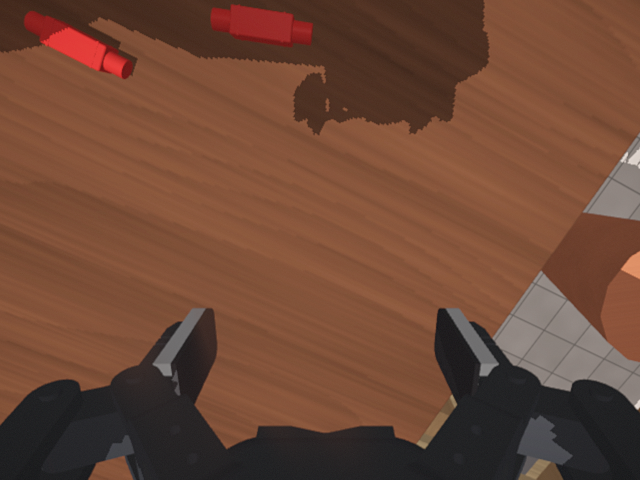

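The scene picture shows these things:
- **Pack with aerial:** (369,214).
- **Plain box:** (321,247).
- **Head:** (405,185).
- **Mug:** (497,200).
- **Caddy:** cradle (367,310), cup (397,277), rest (430,250).
- **Long grey adapter:** (208,310).
- **Short adapter:** (269,281).
- **Orange look-alike:** (252,338).
- **Red look-alikes:** (183,276) and (151,328).
- **Hand microphone:** (235,390).

The side picture agrees: pack (297,313), plain box (336,266), head (257,352), long adapter (403,203), short adapter (368,230).

Things that could be confused:
- **Pack:** (369,214), against the plain box at (321,247).
- **Long adapter:** (208,310), against the short one at (269,281), orange at (252,338) and red at (183,276) and (151,328).
- **Head:** (405,185), against the hand microphone's ball at (268,415).

I choose the pack with the aerial, the long grey adapter and the loose ball.

Run:
```python
from h import *
P={n:bot.grab_frame(n) for n in ["scene","side"]}
for th in ["pack_c","head_c","adapter_c","cradle","cup","rest","handmic_c","mug"]:
    for n in P:
        for r in bot.trace(P[n],th)[:4]:
            print(th,n,round(r["score"],2),np.round(r["point"],1),int(r["region"].sum()),np.round(onplane(P[n],*r["point"],0.015)[:2],3))
a=P["scene"]["pixels"]; b=P["side"]["pixels"]
cv2.imwrite("pics/crop1.png",np.hstack([cv2.resize(a[170:350,160:480],None,fx=1.25,fy=1.25*2)[:, :400] if 0 else cv2.resize(a[165:345,300:470],(400,424),interpolation=3),cv2.resize(b[190:370,200:370],(400,424),interpolation=3)]))
cv2.imwrite("pics/crop2.png",np.hstack([cv2.resize(a[260:360,130:290],(400,250),interpolation=3),cv2.resize(b[160:260,330:490],(400,250),interpolation=3)]))
```

```text
pack_c scene 0.92 [368.2 214.6] 621 [0.458 0.167]
pack_c side 0.94 [298.  312.6] 891 [0.445 0.168]
head_c scene 0.84 [402.1 184. ] 355 [0.431 0.331]
head_c side 0.66 [259.2 351.6] 487 [0.452 0.305]
adapter_c scene 0.88 [150.3 325.5] 437 [ 0.392 -0.441]
adapter_c scene 0.78 [250.8 337.4] 364 [ 0.564 -0.301]
adapter_c scene 0.77 [206. 311.] 397 [ 0.44 -0.33]
adapter_c scene 0.65 [182.9 275.5] 331 [ 0.314 -0.309]
adapter_c side 0.61 [360.  189.5] 196 [ 0.566 -0.302]
adapter_c side 0.59 [436.  183.9] 141 [ 0.392 -0.45 ]
adapter_c side 0.55 [402.1 203.4] 256 [ 0.432 -0.316]
cradle scene 0.96 [360.5 307.9] 2196 [ 0.665 -0.074]
cradle scene 0.66 [244.4 397.8] 2191 [ 0.669 -0.398]
cradle side 0.65 [283.6 225. ] 1369 [ 0.66  -0.054]
cup scene 0.71 [396.1 279.5] 1759 [0.662 0.048]
cup side 0.45 [148.9 339.6] 1963 [0.683 0.423]
rest scene 0.7 [422.7 255.8] 1549 [0.654 0.153]
rest scene 0.29 [322.4 245.5] 614 [ 0.462 -0.001]
rest side 0.62 [238.  282.4] 1608 [0.627 0.176]
handmic_c scene 0.64 [243.4 398.2] 2368 [ 0.668 -0.399]
handmic_c scene 0.37 [321.  247.4] 610 [ 0.464 -0.008]
handmic_c side 0.64 [350.4 158.8] 869 [ 0.671 -0.414]
mug scene 0.86 [496.4 197.7] 1333 [0.646 0.474]
mug scene 0.39 [243.6 399.4] 2235 [ 0.671 -0.401]
mug side 0.8 [146.9 339.3] 2047 [0.687 0.425]
```

View pics/crop1.png

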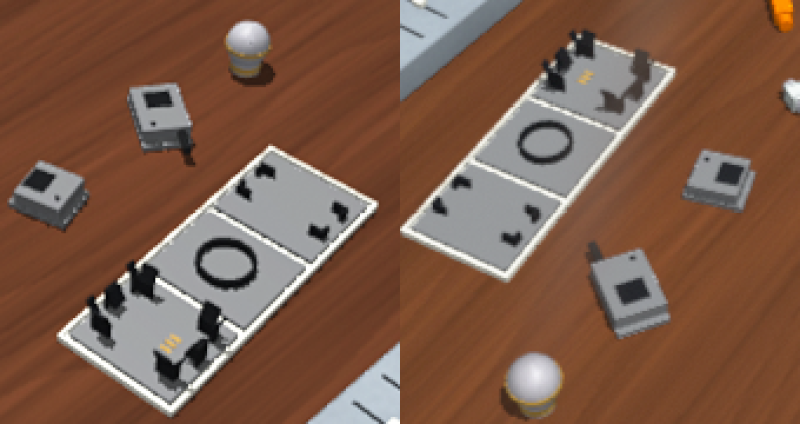

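View pics/crop2.png

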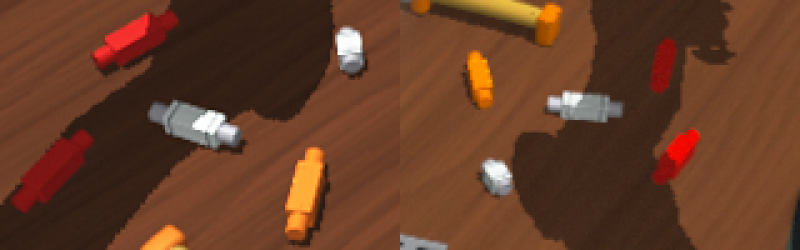

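The crops settle the choice. The box with the aerial is the pack, the plain box is shorter and has none, and the long adapter is the grey one between the red and orange look-alikes. Next I'll get rough yaws.

```bash
cat >> h.py <<'E'
def Rof(rpy):
    from scipy.spatial.transform import Rotation as Ro
    return Ro.from_euler("xyz",rpy).as_matrix()
def plan(tgt,yaw=None,start=None,minrows=1,maxstep=0.96):
    """print rows to go from present pose (or start (pos,yaw)) to tgt, tool kept vertical"""
    from scipy.spatial.transform import Rotation as Ro
    s=bot.observe()
    pos=np.array(s["position"] if start is None else start[0],float)
    R0=Rof(s["tool_rot"]) if start is None else Rof([np.pi,0,start[1]])
    y0=np.arctan2(R0[1,0],R0[0,0]); 
    if yaw is None: yaw=y0
    dy=(yaw-y0+np.pi)%(2*np.pi)-np.pi
    d=np.array(tgt)-pos
    n=max(minrows,int(np.ceil(np.abs(d).max()/0.025/maxstep)),int(np.ceil(abs(dy)/np.radians(10.2))))
    while True:
        cur=R0.copy(); p=pos.copy(); rows=[]; Rt=Rof([np.pi,0,yaw]); rv=Ro.from_matrix(R0.T@Rt).as_rotvec()/n; ok=True
        for i in range(n):
            dl=cur.T@((np.array(tgt)-p)/(n-i))
            r=np.round(dl/0.025,3); rows.append(list(map(float,r))+[float(round(x/(2*np.pi),4)) for x in rv])
            p=p+cur@(r*0.025); cur=cur@Ro.from_rotvec(rv).as_matrix()
            if abs(r).max()>1: ok=False
        if ok: break
        n+=1
    print(n,"rows; dyaw",round(np.degrees(dy),1))
    last=None
    for r in rows: print([0.0 if abs(x)<1e-9 else x for x in r])
def st():
    s=bot.observe(); R=Rof(s["tool_rot"]); print("t",round(float(s["clock"]),2),"pos",np.round(s["position"],4),"yaw",round(float(np.arctan2(R[1,0],R[0,0])),4),"tilt",round(float(np.arccos(-R[2,2])),4),"F",np.round(s["force"],1),"w",round(float(s["grip_width"]),4),"q",np.round(s["qpos"],2))
E
python3 - <<'E'
from h import *
P=bot.grab_frame("scene")
c=[onplane(P,u,v,.009)[:2] for u,v in [(324.6,307.4),(415.6,227.5),(460.6,252.5),(373.1,340.9)]]
print(np.round(c,3), np.round(np.mean(c,0),3))
e=c[1]-c[0]; print("tray y dir",np.degrees(np.arctan2(e[1],e[0])),np.linalg.norm(e)); e=c[2]-c[1]; print("x dir",np.degrees(np.arctan2(e[1],e[0])),np.linalg.norm(e))
a=onplane(P,191,304,.011);b=onplane(P,227,315,.011); print(a,b,np.degrees(np.arctan2((b-a)[1],(b-a)[0])),np.linalg.norm(b-a))
plan([0.437,-0.323,0.25],None)
w=bot.grab_frame("wrist"); R=Rof(bot.observe()["tool_rot"]); C=-np.array(w["R"]).T@w["t"]; print(R.T@(C-bot.observe()["position"]), R.T@np.array(w["R"]).T)
E
```

```text
[[ 0.606 -0.128]
 [ 0.571  0.225]
 [ 0.706  0.236]
 [ 0.743 -0.115]] [0.657 0.054]
tray y dir 95.64407022921058 0.35518189096620056
x dir 4.63482064813868 0.135379490844321
[ 0.39729333 -0.34193821  0.011     ] [ 0.47758941 -0.30133173  0.011     ] 26.826150205782167 0.08997970605593872
10 rows; dyaw 0.0
[0.993, -0.566, -0.075, 0.0, 0.0, 0.0]
[0.993, -0.567, -0.075, 0.0, 0.0, 0.0]
[0.993, -0.566, -0.075, 0.0, 0.0, 0.0]
[0.993, -0.567, -0.075, 0.0, 0.0, 0.0]
[0.993, -0.566, -0.075, 0.0, 0.0, 0.0]
[0.993, -0.567, -0.075, 0.0, 0.0, 0.0]
[0.994, -0.566, -0.075, 0.0, 0.0, 0.0]
[0.993, -0.567, -0.075, 0.0, 0.0, 0.0]
[0.994, -0.566, -0.075, 0.0, 0.0, 0.0]
[0.993, -0.567, -0.074, 0.0, 0.0, 0.0]
[ 0.07752468 -0.00146982 -0.14328269] [[ 7.11553199e-04 -9.53723435e-01 -3.00684392e-01]
 [ 9.99999716e-01  6.03778059e-04  4.51356029e-04]
 [-2.48922184e-04 -3.00684628e-01  9.53723593e-01]]
```

```bash
python3 -m handwheel '[[0.97,-0.57,0,0,0,0],[0.97,-0.57,0,0,0,0],[0.97,-0.57,0,0,0,0],[0.97,-0.57,0,0,0,0],[0.97,-0.57,0,0,0,0],[0.97,-0.57,0,0,0,0],[0.97,-0.57,0,0,0,0],[0.6,-0.57,0,0,0,0]]' -1 40
python3 -m handwheel '[[0,-0.57,0,0,0,0],[0,-0.5,0,0,0,0],[0,0,0,0,0,0]]'
python3 - <<'E'
from h import *
st()
w=bot.grab_frame("wrist"); cv2.imwrite("pics/w1.png",w["pixels"])
for r in bot.trace(w,"adapter_c")[:5]:
    m=r["region"]; col=w["pixels"][m].mean(0)
    ys,xs=np.nonzero(m); pts=np.array([onplane(w,x,y,0.016)[:2] for x,y in zip(xs,ys)])
    (cx,cy),(ww,hh),an=cv2.minAreaRect((pts*1000).astype(np.float32))
    bx=cv2.boxPoints(((cx,cy),(ww,hh),an)); e=max([bx[1]-bx[0],bx[2]-bx[1]],key=np.linalg.norm)
    print(round(r["score"],2),np.round(r["point"]),col.round(),"ctr",round(cx,1),round(cy,1),"size",round(ww,1),round(hh,1),"yaw",np.degrees(np.arctan2(e[1],e[0])))
E
```

```text
clock: 2.15
position: [0.3932, -0.3749, 0.2314]
tool_rot: [3.141, -0.0, 0.461]
force: [-0.3, 0.2, -0.2]
grip_width: 0.0852
clock: 2.52
position: [0.3797, -0.3519, 0.2316]
tool_rot: [3.141, 0.0, 0.459]
force: [-0.1, -0.6, 1.3]
grip_width: 0.0852
t 2.52 pos [ 0.3797 -0.3519  0.2316] yaw 0.4593 tilt 0.0002 F [-0.1 -0.6  1.3] w 0.0852 q [ 0.71  0.35 -0.09  1.88  0.04  0.91 -0.52]
0.89 [248. 247.] [ 69.  76. 210.] ctr 308.7 -305.7 size 86.2 31.0 yaw 88.8061
0.83 [326. 136.] [194. 194. 197.] ctr 432.5 -323.1 size 83.7 22.3 yaw 26.357737
0.7 [410. 233.] [ 58.  62. 211.] ctr 392.9 -441.4 size 27.3 88.3 yaw -71.93892
0.57 [344.   3.] [ 30.  78. 143.] ctr 538.1 -290.3 size 8.0 49.9 yaw -63.63685
```

View pics/w1.png

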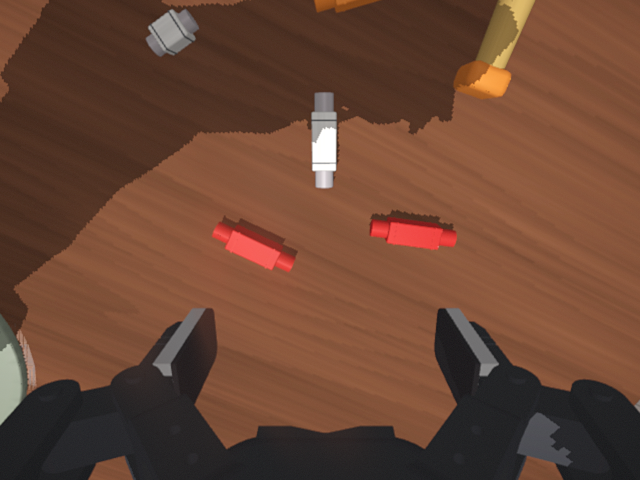

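Adapter at (324,140) in the wrist view, centre about (0.4325,-0.323), yaw 26.4°, already aligned with the jaws. Descending.

```bash
python3 -m handwheel '[[0.8,-0.03,0.9,0,0,0],[0.8,-0.03,0.9,0,0,0],[0.8,-0.03,0.9,0,0,0],[0,0,1,0,0,0],[0,0,1,0,0,0],[0,0,1,0,0,0],[0,0,1,0,0,0],[0,0,0.9,0,0,0]]' -1 40
python3 -m handwheel '[[0,0,0.8,0,0,0],[0,0,0.6,0,0,0],[0,0,0,0,0,0]]'
python3 - <<'E'
from h import *
st()
w=bot.grab_frame("wrist"); cv2.imwrite("pics/w2.png",w["pixels"])
E
```

```text
clock: 3.62
position: [0.4331, -0.324, 0.0402]
tool_rot: [3.142, 0.0, 0.459]
force: [0.1, 0.2, -0.3]
grip_width: 0.0852
clock: 4.0
position: [0.4327, -0.3233, 0.0054]
tool_rot: [-3.14, 0.001, 0.459]
force: [0.2, -0.4, 0.7]
grip_width: 0.0853
t 4.0 pos [ 0.4327 -0.3233  0.0054] yaw 0.4595 tilt 0.0016 F [ 0.2 -0.4  0.7] w 0.0853 q [ 0.59  0.74 -0.07  1.96  0.11  0.46 -0.68]
```

View pics/w2.png

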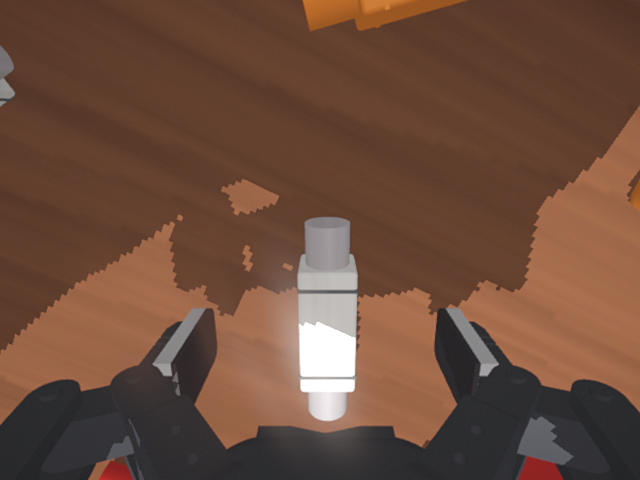

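The adapter sits centred between the jaws, body at (328,325). Closing.

```bash
python3 -m handwheel '[[0,0,0,0,0,0],[0,0,0,0,0,0],[0,0,0,0,0,0],[0,0,0,0,0,0],[0,0,0,0,0,0]]' 1 40
python3 -m handwheel '[[0,0,-0.5,0,0,0],[0,0,-1,0,0,0],[0,0,-1,0,0,0],[0,0,-1,0,0,0],[0,0,-1,0,0,0],[0,0,0,0,0,0]]'
python3 - <<'E'
from h import *
st()
w=bot.grab_frame("wrist"); cv2.imwrite("pics/w3.png",w["pixels"])
E
```

```text
clock: 4.68
position: [0.4333, -0.3234, 0.0067]
tool_rot: [3.141, -0.0, 0.46]
force: [-1.8, 1.1, 8.2]
grip_width: 0.021
clock: 5.42
position: [0.434, -0.3239, 0.121]
tool_rot: [3.139, -0.002, 0.46]
force: [0.1, 0.6, -1.4]
grip_width: 0.0212
t 5.42 pos [ 0.434  -0.3239  0.121 ] yaw 0.4596 tilt 0.0033 F [ 0.1  0.6 -1.4] w 0.0212 q [ 0.6   0.54 -0.1   1.92  0.08  0.69 -0.65]
```

View pics/w3.png

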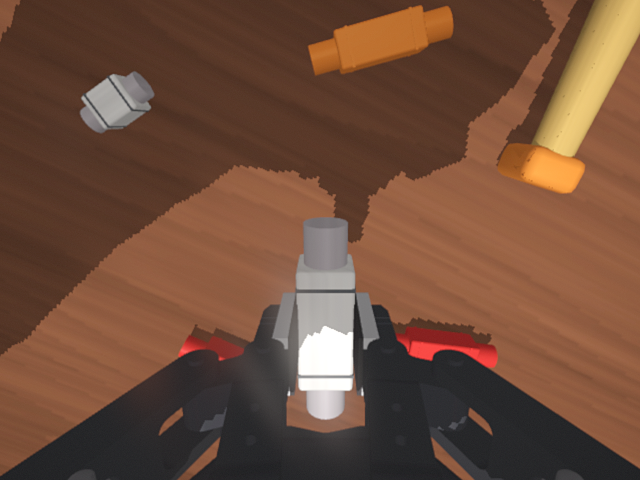

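Held: the adapter is upright between the pads, width 21 mm. Next, over the tray to measure it.

Run:
```python
from h import *
plan([0.60,0.08,0.25],0.085)
```

```text
17 rows; dyaw -21.5
[0.773, -0.677, -0.307, 0.0, 0.0, 0.0035]
[0.758, -0.694, -0.307, 0.0, 0.0, 0.0035]
[0.742, -0.71, -0.307, 0.0, 0.0, 0.0035]
[0.726, -0.726, -0.307, 0.0, 0.0, 0.0035]
[0.71, -0.742, -0.307, 0.0, 0.0, 0.0035]
[0.693, -0.758, -0.307, 0.0, 0.0, 0.0035]
[0.677, -0.773, -0.306, 0.0, 0.0, 0.0035]
[0.659, -0.788, -0.307, 0.0, 0.0, 0.0035]
[0.642, -0.802, -0.306, 0.0, 0.0, 0.0035]
[0.624, -0.816, -0.307, 0.0, 0.0, 0.0035]
[0.606, -0.829, -0.306, 0.0, 0.0, 0.0035]
[0.587, -0.843, -0.306, 0.0, 0.0, 0.0035]
[0.569, -0.855, -0.307, 0.0, 0.0, 0.0035]
[0.55, -0.868, -0.306, 0.0, 0.0, 0.0035]
[0.53, -0.88, -0.306, 0.0, 0.0, 0.0035]
[0.511, -0.891, -0.307, 0.0, 0.0, 0.0035]
[0.491, -0.902, -0.306, 0.0, 0.0, 0.0035]
```

```bash
python3 -m handwheel '[[0.77,-0.68,-0.5,0,0,0.0035],[0.76,-0.69,-0.5,0,0,0.0035],[0.74,-0.71,-0.5,0,0,0.0035],[0.73,-0.73,-0.5,0,0,0.0035],[0.71,-0.74,-0.5,0,0,0.0035],[0.69,-0.76,-0.5,0,0,0.0035],[0.68,-0.77,-0.5,0,0,0.0035],[0.66,-0.79,-0.5,0,0,0.0035]]'
python3 -m handwheel '[[0.64,-0.80,-0.5,0,0,0.0035],[0.62,-0.82,-0.5,0,0,0.0035],[0.61,-0.83,0,0,0,0.0035],[0.59,-0.84,0,0,0,0.0035],[0.57,-0.86,0,0,0,0.0035],[0.55,-0.87,0,0,0,0.0035],[0.53,-0.88,0,0,0,0.0035],[0.51,-0.89,0,0,0,0.0035]]'
python3 -m handwheel '[[0.49,-0.90,0,0,0,0.0035],[0,0,0,0,0,0]]'
python3 - <<'E'
from h import *
st()
w=bot.grab_frame("wrist"); cv2.imwrite("pics/w4.png",w["pixels"])
for th in ["cradle","cup","rest"]:
    for r in bot.trace(w,th)[:2]: print(th,round(r["score"],2),np.round(r["point"],1),int(r["region"].sum()),np.round(onplane(w,*r["point"],0.009)[:2],4))
E
```

```text
clock: 6.48
position: [0.5115, -0.1325, 0.2185]
tool_rot: [-3.141, 0.001, 0.283]
force: [0.5, -0.6, -0.6]
grip_width: 0.0209
clock: 7.48
position: [0.5898, 0.0575, 0.2429]
tool_rot: [3.141, 0.001, 0.107]
force: [-0.4, 0.1, -0.8]
grip_width: 0.021
clock: 7.72
position: [0.5995, 0.0824, 0.2427]
tool_rot: [-3.141, 0.002, 0.088]
force: [-0.5, 0.3, -0.9]
grip_width: 0.0209
t 7.72 pos [0.5995 0.0824 0.2427] yaw 0.0884 tilt 0.0016 F [-0.5  0.3 -0.9] w 0.0209 q [-0.17  0.48 -0.09  1.64  0.05  1.03 -1.76]
cradle 0.98 [477.1 146.2] 14681 [ 0.6655 -0.0582]
cradle 0.47 [238.8 149.4] 14254 [0.6418 0.1723]
cup 0.78 [356.9 145.1] 14243 [0.6561 0.0582]
rest 0.87 [238.9 148.3] 14198 [0.6429 0.1722]
```

View pics/w4.png

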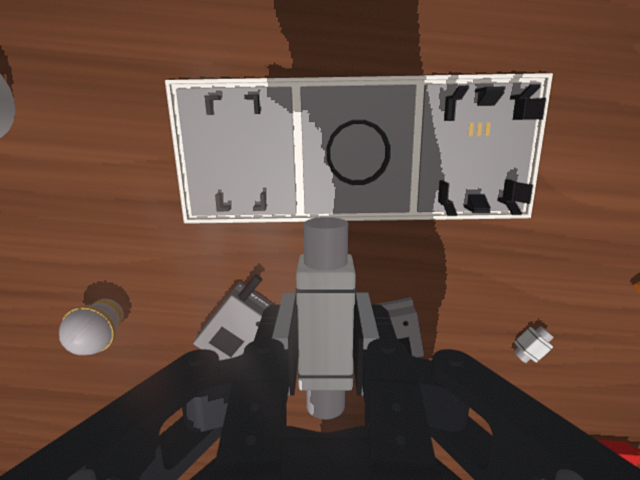

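The wrist view shows the tray with corners (166,81), (552,73), (531,217) and (185,221). The rest is on the left (238,148), the ring at (358,152) and the cradle at right (485,148). The held adapter is clear of them.

Run:
```python
from h import *
from scipy.optimize import least_squares
w=bot.grab_frame("wrist")
g=cv2.cvtColor(w["pixels"],cv2.COLOR_BGR2GRAY)
# ring: dark
b=w["pixels"][110:195,315:400].max(2)
m=(b<45).astype(np.uint8); n,l,s,c=cv2.connectedComponentsWithStats(m); k=1+np.argmax(s[1:,4]); print("ring",s[k],)
x,y,ww,hh=s[k][:4]; u=315+x+(ww-1)/2; v=110+y+(hh-1)/2; print(u,v, "ctr @0.018",onplane(w,u,v,.018)[:2], "@.013",onplane(w,u,v,.013)[:2])
im=np.array([(166,81),(552,73),(531,217),(185,221)],float)
q=[onplane(w,u,v,.009)[:2] for u,v in im]; print(np.round(q,4),np.mean(q,0))
def res(p,zz=0.009):
    c,s_=np.cos(p[2]),np.sin(p[2]); X=[(.068,.178),(.068,-.178),(-.068,-.178),(-.068,.178)]
    return np.concatenate([proj(w,[p[0]+c*a-s_*b,p[1]+s_*a+c*b,zz]) for a,b in X])-im.ravel()
r=least_squares(res,[.657,.054,.09]); print(r.x, r.fun.round(1))
P=bot.grab_frame("scene")
c=r.x
for k,dy in [("cradle",-.116),("cup",0),("rest",.116)]:
    print(k, c[0]-np.sin(c[2])*dy, c[1]+np.cos(c[2])*dy)
def ov(w,name):
    im2=w["pixels"].copy()
    for a,b in [(.068,.178),(.068,-.178),(-.068,-.178),(-.068,.178)]:
        p=proj(w,[c[0]+np.cos(c[2])*a-np.sin(c[2])*b,c[1]+np.sin(c[2])*a+np.cos(c[2])*b,.009]); cv2.circle(im2,tuple(p.round().astype(int)),2,(0,255,0),-1)
    for dy in (-.116,0,.116):
        for a,b in [(0,0),(.05,.02),(.05,-.02),(-.05,.02),(-.05,-.02)] if dy>0 else [(0,0),(.0265,0),(-.0265,0),(0,.0265),(0,-.0265)]:
            bb=b+dy; p=proj(w,[c[0]+np.cos(c[2])*a-np.sin(c[2])*bb,c[1]+np.sin(c[2])*a+np.cos(c[2])*bb,.018 if (a or b) else .006]); cv2.circle(im2,tuple(p.round().astype(int)),1,(0,0,255),-1)
    cv2.imwrite(name,im2)
ov(w,"pics/ov_w.png"); ov(P,"pics/ov_s.png")
a=cv2.imread("pics/ov_w.png")[60:235,150:570]; b=cv2.imread("pics/ov_s.png")[220:350,310:480]
cv2.imwrite("pics/ov.png",np.vstack([cv2.resize(a,(700,292),interpolation=3),np.pad(cv2.resize(b,(390,298),interpolation=3),((0,0),(0,310),(0,0)))]))
```

```text
ring [  8  10  63  65 737]
354.0 152.0 ctr @0.018 [0.64997648 0.0575795 ] @.013 [0.6496237  0.05717121]
[[ 0.6983  0.2374]
 [ 0.7357 -0.1173]
 [ 0.5999 -0.1321]
 [ 0.5651  0.2233]] [0.64975526 0.05284047]
[0.64972916 0.05288561 0.10264761] [ 0.5 -0.9 -0.1  0.1 -0.8 -0.5  0.4  1.2]
cradle 0.661615386135666 -0.06250380291757254
cup 0.6497291624819254 0.05288561465290165
rest 0.6378429388281848 0.16827503222337584
```

View pics/ov.png

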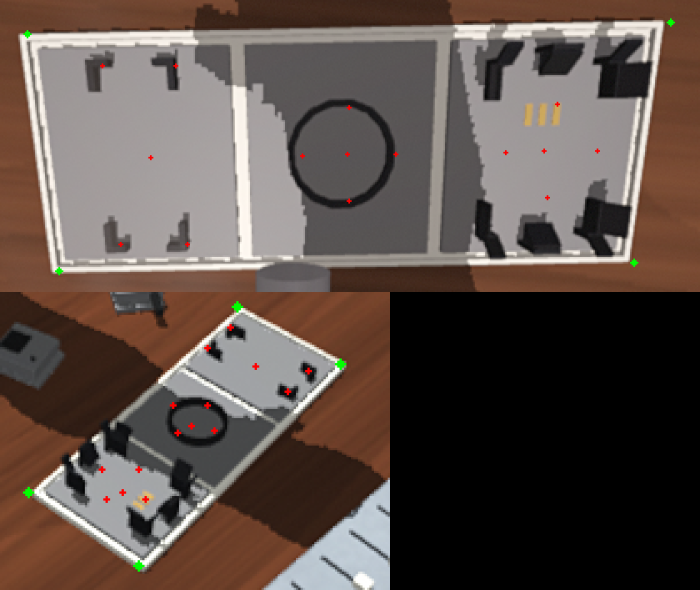

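The overlay is about 4 px off, because I read the corners by eye. The ring and the rest corners show the same shift, so I'll segment the tray properly.

```bash
cat >> h.py <<'E'
def lowsat(img,thr=0.25):
    a=img.astype(float); mx=a.max(2); mn=a.min(2); return ((mx-mn)/(mx+1)<thr).astype(np.uint8)
E
python3 - <<'E'
from h import *
from scipy.optimize import least_squares
w=bot.grab_frame("wrist"); im=w["pixels"]
m=lowsat(im,0.3); m[:, :100]=0; m[:60]=0; m[214:,280:370]=0
n,l,s,c=cv2.connectedComponentsWithStats(m,connectivity=4); k=l[150,220]; mm=(l==k).astype(np.uint8); print(s[k])
mm[226:]=0
mm=cv2.morphologyEx(mm,cv2.MORPH_CLOSE,np.ones((9,9)))
cn=max(cv2.findContours(mm,0,2)[0],key=cv2.contourArea)[:,0,:]
h=cv2.convexHull(cn)
ap=cv2.approxPolyDP(h,6,True); print(ap[:,0].tolist())
# line fits per side from hull contour points
pts=cn.astype(float)
im2=im.copy(); cv2.drawContours(im2,[cn[:,None]],-1,(0,255,0),1)
cv2.imwrite("pics/seg.png",cv2.resize(im2[60:235,150:570],(800,333),interpolation=0))
def lines(p):
    cs,sn=np.cos(p[2]),np.sin(p[2]); return [proj(w,[p[0]+cs*a-sn*b,p[1]+sn*a+cs*b,.009]) for a,b in [(.068,.178),(.068,-.178),(-.068,-.178),(-.068,.178)]]
def res(p):
    L=lines(p); D=[]
    for i in range(4):
        a,b=L[i],L[(i+1)%4]; t=(b-a)/np.linalg.norm(b-a); D.append(np.abs((pts-a)@np.array([-t[1],t[0]])))
    return np.clip(np.min(D,0),0,6)
best=None
for dx in (-.004,0,.004):
  for dy in (0,.005):
    r=least_squares(res,[.65+dx,.054+dy,.1],diff_step=1e-4,loss="soft_l1")
    if best is None or r.cost<best.cost: best=r
print(best.x,best.cost,np.median(best.fun)); c=best.x
for k,dy in [("cradle",-.116),("cup",0),("rest",.116)]: print(k, c[0]-np.sin(c[2])*dy, c[1]+np.cos(c[2])*dy)
E
```

```text
[  161    72   388   152 52238]
[[548, 73], [526, 217], [181, 223], [163, 80]]
[0.64971598 0.0571945  0.10532661] 46.771055543783824 0.5149503654174936
cradle 0.6619112935006205 -0.05816265583229484
cup 0.649715984643347 0.05719450450843004
rest 0.6375206757860735 0.1725516648491549
```

View pics/seg.png

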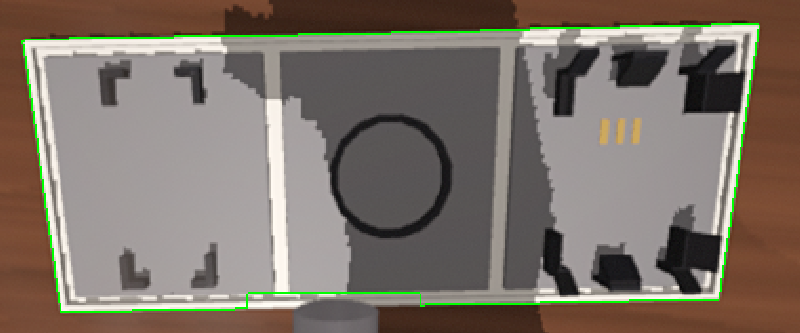

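The fit now agrees with the ring to 0.5 mm: cup (0.6497,0.0572), rest (0.6375,0.1726), cradle (0.6619,-0.0582), yaw 0.105.

Run:
```python
from h import *
plan([0.6375,0.1726,0.06],0.1053)
plan([0.6375,0.1726,0.0165],0.1053,start=([0.6375,0.1726,0.06],0.1053),minrows=3)
```

```text
8 rows; dyaw 1.2
[0.229, -0.447, 0.919, 0.0, 0.0, -0.0004]
[0.23, -0.446, 0.919, 0.0, 0.0, -0.0004]
[0.231, -0.445, 0.919, 0.0, 0.0, -0.0004]
[0.232, -0.445, 0.919, 0.0, 0.0, -0.0004]
[0.233, -0.444, 0.919, 0.0, 0.0, -0.0004]
[0.234, -0.444, 0.919, 0.0, 0.0, -0.0004]
[0.235, -0.443, 0.919, 0.0, 0.0, -0.0004]
[0.236, -0.443, 0.919, 0.0, 0.0, -0.0004]
3 rows; dyaw 0.0
[0.0, 0.0, 0.58, 0.0, 0.0, 0.0]
[0.0, 0.0, 0.58, 0.0, 0.0, 0.0]
[0.0, 0.0, 0.58, 0.0, 0.0, 0.0]
```

```bash
python3 -m handwheel '[[0.31,-0.6,0.92,0,0,-0.0004],[0.31,-0.6,0.92,0,0,-0.0004],[0.31,-0.59,0.92,0,0,-0.0004],[0.31,-0.59,0.92,0,0,-0.0004],[0.31,-0.59,0.92,0,0,-0.0004],[0.31,-0.59,0.92,0,0,-0.0004],[0,0,0.92,0,0,-0.0004],[0,0,0.92,0,0,0]]'
python3 -m handwheel '[[0,0,0.2,0,0,0],[0,0,0,0,0,0]]'
python3 - <<'E'
from h import *
st()
w=bot.grab_frame("wrist"); cv2.imwrite("pics/w5.png",w["pixels"])
E
```

```text
clock: 9.07
position: [0.6378, 0.1731, 0.0591]
tool_rot: [3.142, -0.0, 0.103]
force: [0.5, -0.2, -0.6]
grip_width: 0.0207
clock: 9.32
position: [0.6379, 0.1731, 0.0552]
tool_rot: [-3.142, -0.0, 0.103]
force: [0.2, 0.4, -0.4]
grip_width: 0.021
t 9.32 pos [0.6379 0.1731 0.0552] yaw 0.1032 tilt 0.0001 F [ 0.2  0.4 -0.4] w 0.021 q [-0.3   0.79 -0.09  1.61  0.09  0.75 -1.9 ]
```

View pics/w5.png

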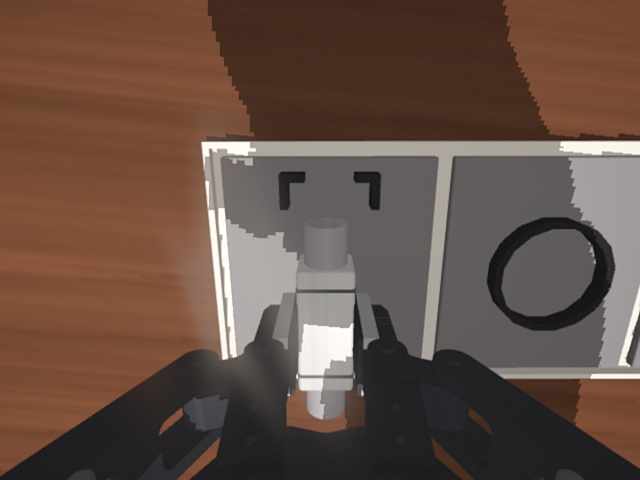

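The adapter is lined up between the L corners, at x≈330 px. Lower and release.

```bash
python3 -m handwheel '[[0,0,0.6,0,0,0],[0,0,0.6,0,0,0],[0,0,0.36,0,0,0],[0,0,0,0,0,0]]'
python3 -m handwheel '[[0,0,0,0,0,0],[0,0,0,0,0,0],[0,0,0,0,0,0],[0,0,0,0,0,0]]' -1
python3 -m handwheel '[[0,0,-0.4,0,0,0],[0,0,-0.8,0,0,0],[0,0,-1,0,0,0],[0,0,-1,0,0,0],[0,0,-1,0,0,0],[0,0,-1,0,0,0],[0,0,-1,0,0,0],[0,0,0,0,0,0]]'
python3 - <<'E'
from h import *
st()
w=bot.grab_frame("wrist"); cv2.imwrite("pics/w6.png",w["pixels"])
plan([0.37,0.24,0.25],0.0)
E
```

```text
clock: 9.88
position: [0.6375, 0.1733, 0.015]
tool_rot: [3.141, 0.001, 0.104]
force: [0.7, -1.0, -0.2]
grip_width: 0.0215
clock: 10.38
position: [0.6378, 0.1733, 0.0158]
tool_rot: [-3.142, -0.0, 0.104]
force: [0.0, -0.9, -0.7]
grip_width: 0.0852
clock: 11.38
position: [0.6388, 0.1736, 0.1744]
tool_rot: [-3.141, -0.004, 0.103]
force: [0.3, -0.3, -0.2]
grip_width: 0.0854
t 11.38 pos [0.6388 0.1736 0.1744] yaw 0.1034 tilt 0.0045 F [ 0.3 -0.3 -0.2] w 0.0854 q [-0.29  0.64 -0.1   1.55  0.07  0.95 -1.88]
12 rows; dyaw -5.9
[-0.866, -0.313, -0.259, 0.0, 0.0, 0.0014]
[-0.868, -0.306, -0.259, 0.0, 0.0, 0.0014]
[-0.871, -0.298, -0.259, 0.0, 0.0, 0.0014]
[-0.874, -0.291, -0.259, 0.0, 0.0, 0.0014]
[-0.876, -0.283, -0.259, 0.0, 0.0, 0.0014]
[-0.879, -0.275, -0.258, 0.0, 0.0, 0.0014]
[-0.881, -0.268, -0.258, 0.0, 0.0, 0.0014]
[-0.883, -0.26, -0.258, 0.0, 0.0, 0.0014]
[-0.886, -0.253, -0.258, 0.0, 0.0, 0.0014]
[-0.888, -0.245, -0.258, 0.0, 0.0, 0.0014]
[-0.89, -0.237, -0.257, 0.0, 0.0, 0.0014]
[-0.892, -0.23, -0.258, 0.0, 0.0, 0.0014]
```

View pics/w6.png

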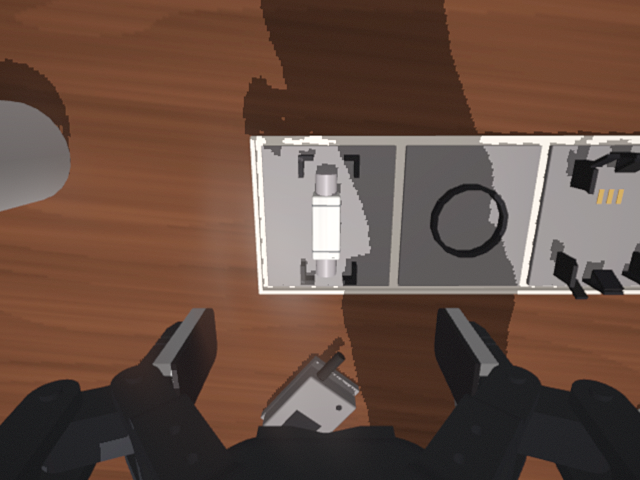

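The adapter lies in the rest, centred between the four corners at (326,222). On to the pack and head view.

```bash
python3 -m handwheel '[[-0.87,-0.31,-0.3,0,0,0],[-0.87,-0.31,-0.3,0,0,0],[-0.87,-0.31,-0.3,0,0,0],[-0.87,-0.31,-0.3,0,0,0],[-0.87,-0.31,-0.3,0,0,0],[-0.87,-0.31,-0.3,0,0,0],[-0.87,-0.31,-0.3,0,0,0],[-0.87,-0.31,-0.3,0,0,0]]'
python3 -m handwheel '[[-0.87,-0.31,-0.3,0,0,0],[-0.87,-0.31,-0.3,0,0,0],[-0.87,-0.31,0,0,0,0],[-0.6,-0.2,0,0,0,0],[0,0,0,0,0,0]]'
python3 - <<'E'
from h import *
st()
w=bot.grab_frame("wrist"); cv2.imwrite("pics/w7.png",w["pixels"])
for th in ["pack_c","head_c"]:
    for r in bot.trace(w,th)[:3]: print(th,round(r["score"],2),np.round(r["point"],1),int(r["region"].sum()),np.round(onplane(w,*r["point"],0.026 if th[0]=="p" else .036)[:2],4))
E
```

```text
clock: 12.42
position: [0.4571, 0.217, 0.231]
tool_rot: [3.141, 0.0, 0.103]
force: [1.4, 0.4, -0.3]
grip_width: 0.0856
clock: 13.05
position: [0.3748, 0.2371, 0.2461]
tool_rot: [-3.142, -0.0, 0.105]
force: [-0.1, -0.3, -0.4]
grip_width: 0.0856
t 13.05 pos [0.3748 0.2371 0.2461] yaw 0.1047 tilt 0.0002 F [-0.1 -0.3 -0.4] w 0.0856 q [-0.54  0.22 -0.18  2.03  0.05  0.9  -2.22]
pack_c 0.82 [406.9 128.7] 6122 [0.4524 0.1709]
pack_c 0.47 [241.2 114.7] 3071 [0.4486 0.3237]
head_c 0.79 [240.8 116.7] 2855 [0.447  0.3218]
```

View pics/w7.png

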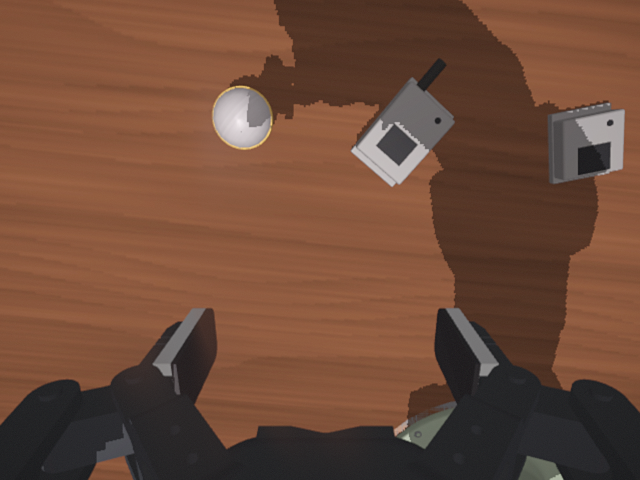

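The head is at (243,117) and the pack at (403,130) with its aerial towards (435,72). I'll fit models to the silhouettes.

```bash
cat > fit.py <<'E'
from h import *
from scipy.optimize import minimize
def packmask(w,p,aer=True,z0=0.0):
    c,s=np.cos(p[2]),np.sin(p[2]); M=np.zeros((480*2,640*2),np.uint8)
    def hull(x0,x1,y0,y1,za,zb):
        q=np.array([proj(w,[p[0]+c*a-s*b,p[1]+s*a+c*b,z0+zz]) for a in (x0,x1) for b in (y0,y1) for zz in (za,zb)])
        cv2.fillConvexPoly(M,cv2.convexHull((2*q+0.5).round().astype(np.int32)),1)
    hull(-.044,.044,-.028,.028,0,.008); hull(-.038,.038,-.028,.028,.008,.026)
    if aer: hull(.044,.068,.0115,.0215,.008,.018)
    return M
def fitpack(w,mask,p0,z0=0.0):
    T=cv2.resize(mask.astype(np.uint8),None,fx=2,fy=2,interpolation=0)
    def cost(p):
        M=packmask(w,p,z0=z0); return 1-(M&T).sum()/(M|T).sum()
    best=None
    for dyaw in (0,.1,-.1):
        s0=np.array([p0[0],p0[1],p0[2]+dyaw]); r=minimize(cost,s0,method="Nelder-Mead",options=dict(initial_simplex=[s0,s0+[.006,0,0],s0+[0,.006,0],s0+[0,0,.1]],xatol=1e-4,fatol=1e-4))
        if best is None or r.fun<best.fun: best=r
    return best.x,best.fun
E
python3 - <<'E'
from fit import *
w=bot.grab_frame("wrist")
m=bot.trace(w,"pack_c")[0]["region"]
x,f=fitpack(w,m,[.452,.171,-.5]); print("pack",x.round(4),f)
hm=bot.trace(w,"head_c")[0]["region"].astype(np.uint8)
cn=max(cv2.findContours(hm,0,2)[0],key=cv2.contourArea); (u,v),r=cv2.minEnclosingCircle(cn); print(u,v,r)
# fit sphere outline
from scipy.optimize import least_squares
C=-np.array(w["R"]).T@np.array(w["t"]); P=[ray(w,*q)[1] for q in cn[:,0].astype(float)]; P=[d/np.linalg.norm(d) for d in P]
def res(p):
    c=np.array([p[0],p[1],.036])-C; return [np.linalg.norm(np.cross(d,c))-.026 for d in P]
r=least_squares(res,[.447,.322],loss="soft_l1",f_scale=.001); print("head",r.x,np.median(np.abs(r.fun)))
im=w["pixels"].copy(); M=packmask(w,x)[::2,::2]; cs=cv2.findContours(M,0,2)[0]; cv2.drawContours(im,cs,-1,(0,255,0),1)
cv2.circle(im,tuple(proj(w,[*r.x,.036]).round().astype(int)),2,(0,0,255),-1)
cv2.imwrite("pics/fit1.png",cv2.resize(im[50:200,200:480],(800,428),interpolation=0))
E
```

```text
pack [ 0.4475  0.1718 -0.5884] 0.039646003651083395
242.33892822265625 117.84228515625 31.788070678710938
head [0.44654894 0.31979481] 0.000297631976042035
```

View pics/fit1.png

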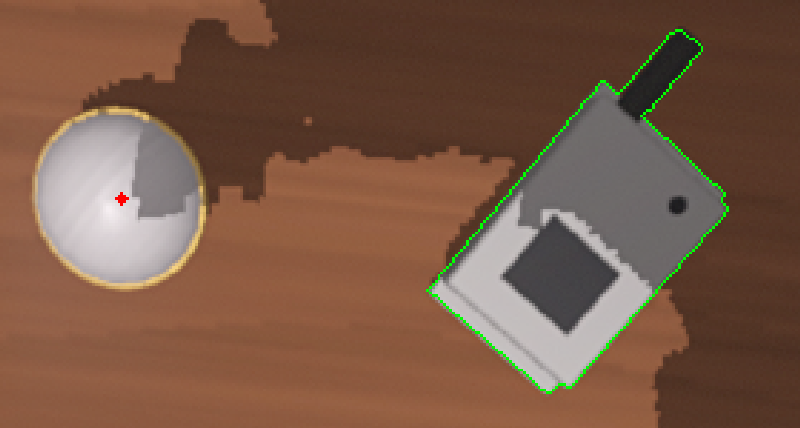

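The fit matches (IoU 0.96): pack (0.4475,0.1718), yaw -0.588; head (0.4465,0.3198). Joint 7's range means gripping the pack at yaw +π. Head first.

Run:
```python
from h import *
plan([0.4465,0.3198,0.12],0.105)
```

```text
6 rows; dyaw 0.1
[0.525, -0.503, 0.837, 0.0, 0.0, -0.0001]
[0.525, -0.503, 0.838, 0.0, 0.0, -0.0001]
[0.525, -0.503, 0.838, 0.0, 0.0, -0.0001]
[0.526, -0.503, 0.837, 0.0, 0.0, -0.0001]
[0.526, -0.503, 0.838, 0.0, 0.0, -0.0001]
[0.525, -0.503, 0.837, 0.0, 0.0, -0.0001]
```

```bash
python3 -m handwheel '[[0.53,-0.5,0.84,0,0,0],[0.53,-0.5,0.84,0,0,0],[0.53,-0.5,0.84,0,0,0],[0.53,-0.5,0.84,0,0,0],[0.53,-0.5,0.84,0,0,0],[0.52,-0.51,0.84,0,0,0],[0,0,0.8,0,0,0],[0,0,0,0,0,0]]' -1
python3 - <<'E'
from h import *
st()
w=bot.grab_frame("wrist"); cv2.imwrite("pics/w8.png",w["pixels"])
E
```

```text
clock: 14.35
position: [0.4462, 0.3192, 0.0985]
tool_rot: [3.14, 0.002, 0.103]
force: [-0.6, 1.5, 0.3]
grip_width: 0.0855
t 14.35 pos [0.4462 0.3192 0.0985] yaw 0.1032 tilt 0.0027 F [-0.6  1.5  0.3] w 0.0855 q [-0.62  0.59 -0.15  1.9   0.13  0.66 -2.32]
```

View pics/w8.png

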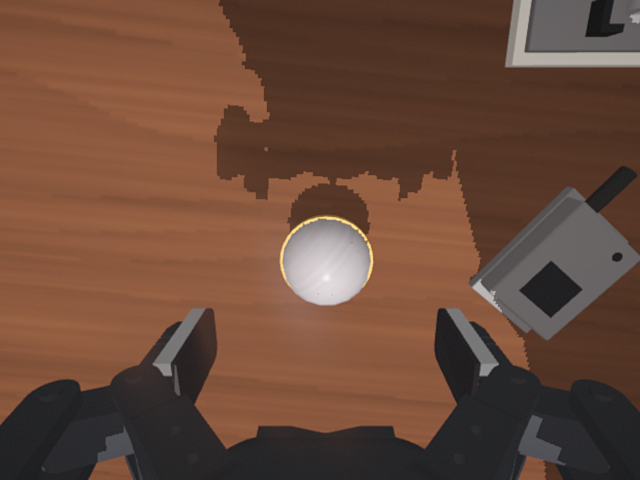

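The head is centred between the jaws at (326,262). Descend and grip.

```bash
python3 -m handwheel '[[0,0,0.8,0,0,0],[0,0,0.9,0,0,0],[0,0,0.8,0,0,0],[0,0,0.5,0,0,0],[0,0,0.3,0,0,0],[0,0,0,0,0,0]]' -1
python3 -m handwheel '[[0,0,0,0,0,0],[0,0,0,0,0,0],[0,0,0,0,0,0],[0,0,0,0,0,0]]' 1 40
python3 -m handwheel '[[0,0,-0.4,0,0,0],[0,0,-0.8,0,0,0],[0,0,-0.8,0,0,0],[0,0,-0.8,0,0,0],[0,0,0,0,0,0]]'
python3 - <<'E'
from h import *
st()
w=bot.grab_frame("wrist"); cv2.imwrite("pics/w9.png",w["pixels"])
plan([0.6497,0.0572,0.10],0.105)
E
```

```text
clock: 15.15
position: [0.4467, 0.3198, 0.0174]
tool_rot: [3.142, 0.0, 0.103]
force: [0.4, -0.3, 0.5]
grip_width: 0.0853
clock: 15.65
position: [0.4469, 0.32, 0.0181]
tool_rot: [-3.141, -0.001, 0.103]
force: [-2.6, -2.8, 11.4]
grip_width: 0.0495
clock: 16.27
position: [0.4473, 0.3203, 0.089]
tool_rot: [-3.14, -0.002, 0.103]
force: [0.2, -0.3, -1.3]
grip_width: 0.0494
t 16.27 pos [0.4473 0.3203 0.089 ] yaw 0.1032 tilt 0.0027 F [ 0.2 -0.3 -1.3] w 0.0494 q [-0.62  0.6  -0.15  1.91  0.14  0.64 -2.32]
12 rows; dyaw 0.1
[0.582, 0.941, -0.04, 0.0, 0.0, 0.0]
[0.582, 0.941, -0.04, 0.0, 0.0, 0.0]
[0.582, 0.941, -0.04, 0.0, 0.0, 0.0]
[0.582, 0.941, -0.04, 0.0, 0.0, 0.0]
[0.582, 0.941, -0.04, 0.0, 0.0, 0.0]
[0.581, 0.942, -0.04, 0.0, 0.0, 0.0]
[0.581, 0.942, -0.041, 0.0, 0.0, 0.0]
[0.581, 0.942, -0.04, 0.0, 0.0, 0.0]
[0.581, 0.942, -0.041, 0.0, 0.0, 0.0]
[0.581, 0.942, -0.04, 0.0, 0.0, 0.0]
[0.581, 0.941, -0.04, 0.0, 0.0, 0.0]
[0.581, 0.942, -0.041, 0.0, 0.0, 0.0]
```

View pics/w9.png

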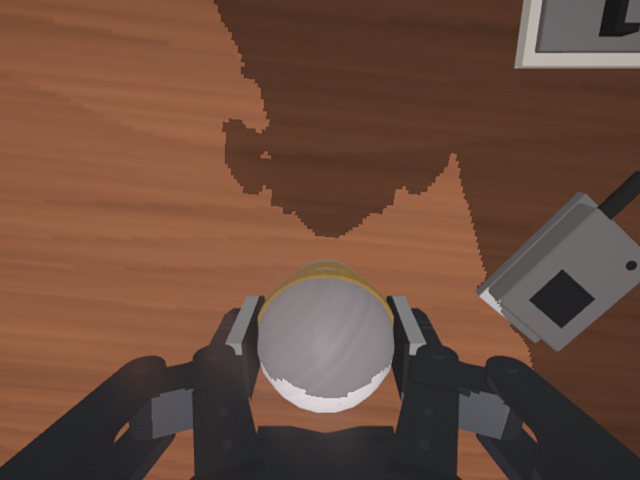

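The head is held, with the ball between the pads at (325,340) and a width of 49.5 mm. Moving over the cup.

```bash
python3 -m handwheel '[[0.58,0.94,-0.04,0,0,0],[0.58,0.94,-0.04,0,0,0],[0.58,0.94,-0.04,0,0,0],[0.58,0.94,-0.04,0,0,0],[0.58,0.94,-0.04,0,0,0],[0.58,0.94,-0.04,0,0,0],[0.58,0.94,-0.04,0,0,0],[0.58,0.94,-0.04,0,0,0]]'
python3 -m handwheel '[[0.58,0.94,-0.04,0,0,0],[0.58,0.94,-0.04,0,0,0],[0.58,0.94,-0.04,0,0,0],[0.58,0.94,-0.04,0,0,0],[0,0,0,0,0,0]]'
python3 - <<'E'
from h import *
st()
w=bot.grab_frame("wrist"); cv2.imwrite("pics/w10.png",w["pixels"])
s=bot.grab_frame("side");s2=bot.grab_frame("scene")
def crop(p):
    x,y=proj(p,[.65,.057,.08]).round().astype(int); return cv2.resize(p["pixels"][y-60:y+60,x-80:x+80],(400,300),interpolation=3)
cv2.imwrite("pics/s10.png",np.hstack([crop(s),crop(s2)]))
E
```

```text
clock: 17.32
position: [0.5815, 0.144, 0.0944]
tool_rot: [3.141, 0.001, 0.104]
force: [0.1, 0.5, -1.3]
grip_width: 0.0495
clock: 17.95
position: [0.6492, 0.0549, 0.0982]
tool_rot: [3.141, 0.001, 0.101]
force: [-0.2, 0.4, -1.0]
grip_width: 0.0495
t 17.95 pos [0.6492 0.0549 0.0982] yaw 0.1006 tilt 0.0014 F [-0.2  0.4 -1. ] w 0.0495 q [-0.07  0.72 -0.16  1.62  0.14  0.81 -1.76]
```

View pics/w10.png

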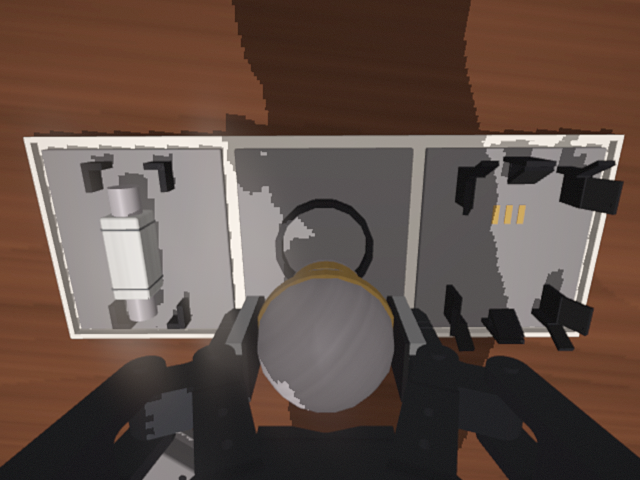

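View pics/s10.png

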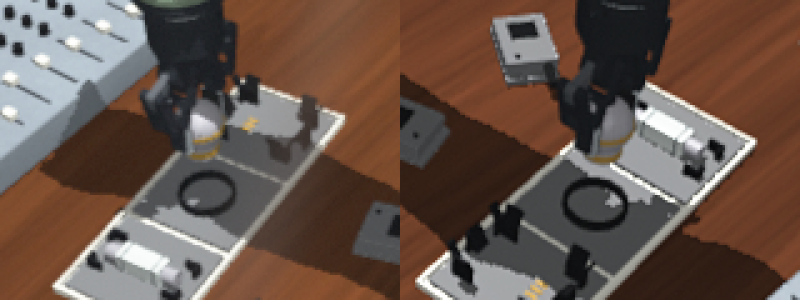

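The head looks upright above the ring, and the adapter lies well in the rest. Correct 2.4 mm in y and lower.

```bash
python3 -m handwheel '[[0.04,-0.1,0.8,0,0,0],[0,0,0.8,0,0,0],[0,0,0.7,0,0,0],[0,0,0.35,0,0,0],[0,0,0,0,0,0]]'
python3 -m handwheel '[[0,0,0.1,0,0,0],[0,0,0,0,0,0]]'
python3 - <<'E'
from h import *
st()
w=bot.grab_frame("wrist"); cv2.imwrite("pics/w11.png",w["pixels"])
E
```

```text
clock: 18.73
position: [0.6492, 0.0599, 0.0323]
tool_rot: [3.142, 0.001, 0.103]
force: [0.1, -0.4, -0.2]
grip_width: 0.0495
clock: 18.98
position: [0.6498, 0.0599, 0.0309]
tool_rot: [-3.142, -0.001, 0.103]
force: [0.1, 0.1, -1.0]
grip_width: 0.0489
t 18.98 pos [0.6498 0.0599 0.0309] yaw 0.1034 tilt 0.0006 F [ 0.1  0.1 -1. ] w 0.0489 q [-0.09  0.81 -0.15  1.64  0.17  0.7  -1.78]
```

View pics/w11.png

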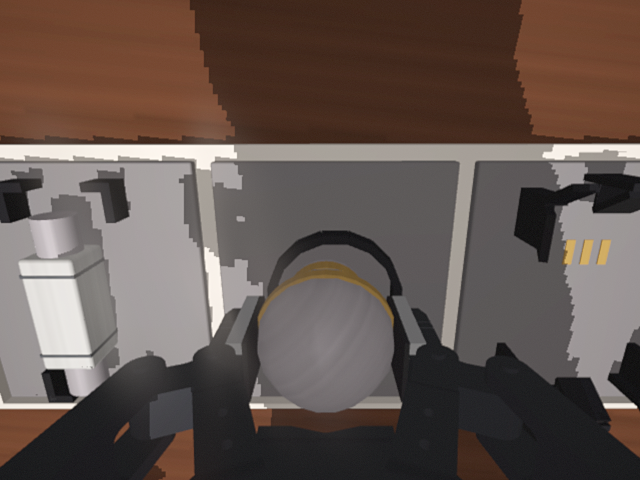

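The y lag caught up: now 0.0599 against 0.0573. Correct it, then lower onto the plate and release.

```bash
python3 -m handwheel '[[0,0.1,0.04,0,0,0],[0,0,0.06,0,0,0],[0,0,0.06,0,0,0],[0,0,0,0,0,0]]'
python3 -m handwheel '[[0,0,0,0,0,0],[0,0,0,0,0,0],[0,0,0,0,0,0],[0,0,0,0,0,0]]' -1
python3 -m handwheel '[[0,0,-0.5,0,0,0],[0,0,-0.8,0,0,0],[0,0,-1,0,0,0],[0,0,-1,0,0,0],[0,0,-1,0,0,0],[0,0,-1,0,0,0],[0,0,-1,0,0,0],[0,0,0,0,0,0]]'
python3 - <<'E'
from h import *
st()
w=bot.grab_frame("wrist"); cv2.imwrite("pics/w12.png",w["pixels"])
plan([0.4475,0.1718,0.22],-.588+np.pi)
E
```

```text
clock: 19.52
position: [0.65, 0.0573, 0.0272]
tool_rot: [3.141, -0.0, 0.103]
force: [-3.4, -1.6, 10.6]
grip_width: 0.0493
clock: 20.02
position: [0.6498, 0.0575, 0.0265]
tool_rot: [-3.142, 0.0, 0.104]
force: [1.4, 0.4, 0.5]
grip_width: 0.0854
clock: 21.02
position: [0.6509, 0.0576, 0.1876]
tool_rot: [-3.141, -0.004, 0.103]
force: [0.5, -0.7, -0.5]
grip_width: 0.0854
t 21.02 pos [0.6509 0.0576 0.1876] yaw 0.1034 tilt 0.0045 F [ 0.5 -0.7 -0.5] w 0.0854 q [-0.07  0.61 -0.17  1.56  0.12  0.98 -1.74]
14 rows; dyaw 140.4
[-0.542, -0.385, -0.098, 0.0, 0.0, -0.0279]
[-0.467, -0.473, -0.098, 0.0, 0.0, -0.0279]
[-0.377, -0.547, -0.098, 0.0, 0.0, -0.0279]
[-0.276, -0.605, -0.098, 0.0, 0.0, -0.0279]
[-0.167, -0.644, -0.098, 0.0, 0.0, -0.0279]
[-0.052, -0.663, -0.098, 0.0, 0.0, -0.0279]
[0.064, -0.662, -0.097, 0.0, 0.0, -0.0279]
[0.178, -0.641, -0.097, 0.0, 0.0, -0.0279]
[0.287, -0.6, -0.097, 0.0, 0.0, -0.0279]
[0.387, -0.541, -0.097, 0.0, 0.0, -0.0279]
[0.475, -0.465, -0.097, 0.0, 0.0, -0.0279]
[0.549, -0.375, -0.097, 0.0, 0.0, -0.0279]
[0.606, -0.274, -0.097, 0.0, 0.0, -0.0279]
[0.645, -0.165, -0.097, 0.0, 0.0, -0.0279]
```

View pics/w12.png

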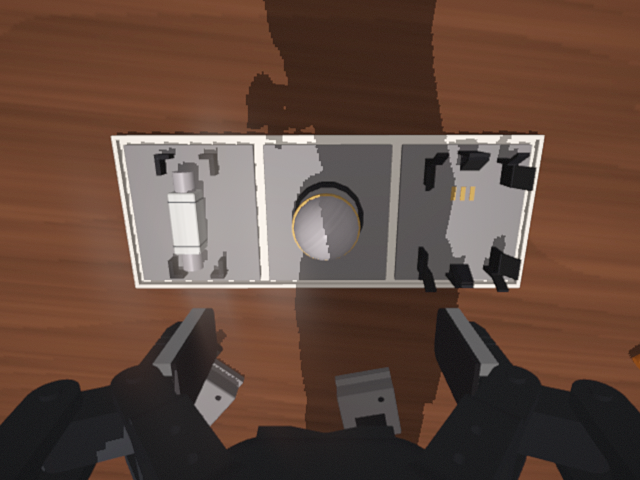

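The head stands in the ring at (327,228). Now to the pack with the turn to yaw 2.553.

```bash
python3 -m handwheel '[[-0.54,-0.39,-0.1,0,0,-0.0279],[-0.47,-0.47,-0.1,0,0,-0.0279],[-0.38,-0.55,-0.1,0,0,-0.0279],[-0.28,-0.6,-0.1,0,0,-0.0279],[-0.17,-0.64,-0.1,0,0,-0.0279],[-0.05,-0.66,-0.1,0,0,-0.0279],[0.06,-0.66,-0.1,0,0,-0.0279],[0.18,-0.64,-0.1,0,0,-0.0279]]'
python3 -m handwheel '[[0.29,-0.6,-0.1,0,0,-0.0279],[0.39,-0.54,-0.1,0,0,-0.0279],[0.47,-0.47,-0.1,0,0,-0.0279],[0.55,-0.38,-0.1,0,0,-0.0279],[0.61,-0.27,-0.1,0,0,-0.0279],[0.65,-0.17,-0.1,0,0,-0.0279],[0,0,0,0,0,0]]'
python3 - <<'E'
from fit import *
st()
w=bot.grab_frame("wrist"); cv2.imwrite("pics/w13.png",w["pixels"])
for r in bot.trace(w,"pack_c")[:2]:
    print(r["score"],r["point"],r["region"].sum(), fitpack(w,r["region"],[.4475,.1718,-.588]))
plan([0.4475,0.1718,0.06],-.588+np.pi)
E
```

```text
clock: 22.08
position: [0.5331, 0.1225, 0.2041]
tool_rot: [-3.141, 0.0, 1.512]
force: [0.1, -0.6, 0.1]
grip_width: 0.0858
clock: 22.95
position: [0.4459, 0.1713, 0.2192]
tool_rot: [-3.141, 0.0, 2.558]
force: [1.4, 1.0, 0.1]
grip_width: 0.0855
t 22.95 pos [0.4459 0.1713 0.2192] yaw 2.5585 tilt 0.0002 F [1.4 1.  0.1] w 0.0855 q [ 0.19  0.41 -0.86  1.96  0.39  0.94  0.12]
0.73 [326.9, 207.4] 5771 (array([ 0.44693593,  0.17223779, -0.58288285]), np.float64(0.027978225091783715))
7 rows; dyaw 0.0
[0.001, 0.007, 0.909, 0.0, 0.0, 0.0]
[0.001, 0.007, 0.909, 0.0, 0.0, 0.0]
[0.001, 0.007, 0.908, 0.0, 0.0, 0.0]
[0.001, 0.007, 0.909, 0.0, 0.0, 0.0]
[0.001, 0.007, 0.908, 0.0, 0.0, 0.0]
[0.0, 0.008, 0.909, 0.0, 0.0, 0.0]
[0.001, 0.007, 0.908, 0.0, 0.0, 0.0]
```

View pics/w13.png

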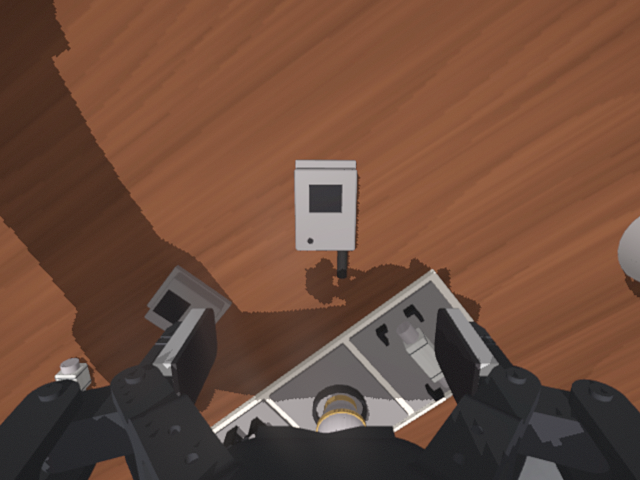

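The second fit agrees within 1 mm. The pack at (327,207) is aligned with the tool. Descending.

```bash
python3 -m handwheel '[[-0.02,0.05,0.9,0,0,0],[0,0,1,0,0,0],[0,0,1,0,0,0],[0,0,1,0,0,0],[0,0,1,0,0,0],[0,0,1,0,0,0],[0,0,0.8,0,0,0],[0,0,0,0,0,0]]' -1
python3 -m handwheel '[[0,0,0.7,0,0,0],[0,0,0.5,0,0,0],[0,0,0.3,0,0,0],[0,0,0,0,0,0]]'
python3 - <<'E'
from fit import *
st()
w=bot.grab_frame("wrist"); cv2.imwrite("pics/w14.png",w["pixels"])
E
```

```text
clock: 24.05
position: [0.4473, 0.1715, 0.0505]
tool_rot: [-3.139, -0.001, 2.555]
force: [1.1, 0.6, 1.1]
grip_width: 0.0854
clock: 24.55
position: [0.4474, 0.172, 0.0137]
tool_rot: [-3.141, -0.0, 2.558]
force: [0.3, 0.3, 0.4]
grip_width: 0.0854
t 24.55 pos [0.4474 0.172  0.0137] yaw 2.5577 tilt 0.0007 F [0.3 0.3 0.4] w 0.0854 q [-0.06  0.73 -0.58  2.09  0.78  0.54 -0.22]
```

View pics/w14.png

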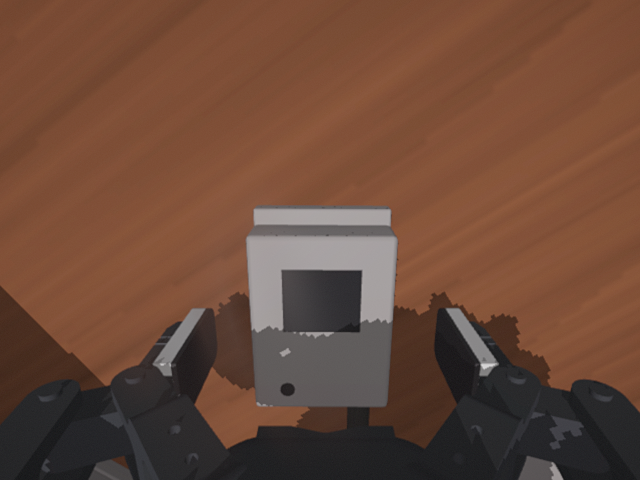

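```bash
python3 -m handwheel '[[0,0,0.2,0,0,0],[0,0,0.17,0,0,0],[0,0,0,0,0,0]]' -1
python3 -m handwheel '[[0,0,0,0,0,0],[0,0,0,0,0,0],[0,0,0,0,0,0],[0,0,0,0,0,0]]' 1 90
python3 -m handwheel '[[0,0,-0.4,0,0,0],[0,0,-0.8,0,0,0],[0,0,-0.8,0,0,0],[0,0,-0.8,0,0,0],[0,0,-0.8,0,0,0],[0,0,0,0,0,0]]'
python3 - <<'E'
from fit import *
st()
w=bot.grab_frame("wrist"); cv2.imwrite("pics/w15.png",w["pixels"])
plan([0.6619,-0.0582,0.14],.1053+np.pi)
E
```

```text
clock: 24.98
position: [0.4475, 0.1719, 0.0045]
tool_rot: [-3.141, -0.0, 2.558]
force: [0.4, 0.1, 0.3]
grip_width: 0.0853
clock: 25.48
position: [0.4477, 0.172, 0.0054]
tool_rot: [3.141, 0.001, 2.558]
force: [-2.8, -2.3, 16.0]
grip_width: 0.0541
clock: 26.22
position: [0.4483, 0.172, 0.0961]
tool_rot: [3.14, 0.001, 2.557]
force: [0.7, -0.1, -1.7]
grip_width: 0.0539
t 26.23 pos [0.4483 0.172  0.0961] yaw 2.5573 tilt 0.0022 F [ 0.7 -0.1 -1.7] w 0.0539 q [ 0.05  0.6  -0.72  2.06  0.61  0.7  -0.08]
13 rows; dyaw 39.5
[-0.94, -0.227, -0.137, 0.0, 0.0, -0.0084]
[-0.926, -0.277, -0.137, 0.0, 0.0, -0.0084]
[-0.91, -0.325, -0.137, 0.0, 0.0, -0.0084]
[-0.892, -0.373, -0.137, 0.0, 0.0, -0.0084]
[-0.871, -0.42, -0.137, 0.0, 0.0, -0.0084]
[-0.847, -0.465, -0.138, 0.0, 0.0, -0.0084]
[-0.821, -0.51, -0.138, 0.0, 0.0, -0.0084]
[-0.793, -0.553, -0.138, 0.0, 0.0, -0.0084]
[-0.763, -0.594, -0.138, 0.0, 0.0, -0.0084]
[-0.73, -0.633, -0.137, 0.0, 0.0, -0.0084]
[-0.696, -0.671, -0.138, 0.0, 0.0, -0.0084]
[-0.659, -0.707, -0.137, 0.0, 0.0, -0.0084]
[-0.62, -0.741, -0.138, 0.0, 0.0, -0.0084]
```

View pics/w15.png

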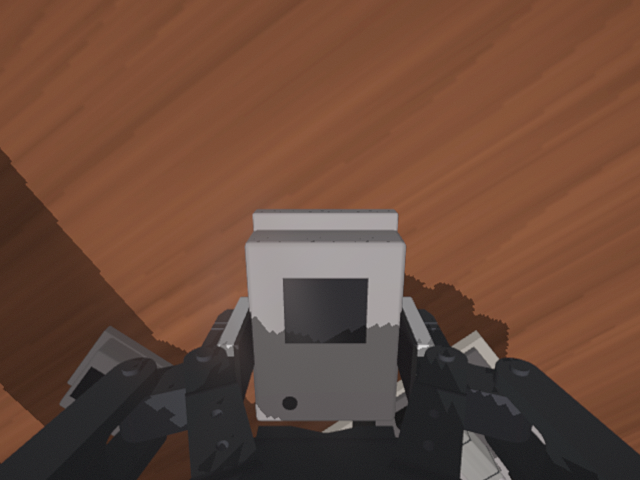

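The pack is held and centred, width 54 mm. Moving over the cradle with the height gain first.

```bash
python3 -m handwheel '[[-0.94,-0.23,-0.45,0,0,-0.0084],[-0.93,-0.28,-0.45,0,0,-0.0084],[-0.91,-0.33,-0.45,0,0,-0.0084],[-0.89,-0.37,-0.45,0,0,-0.0084],[-0.87,-0.42,0,0,0,-0.0084],[-0.85,-0.46,0,0,0,-0.0084],[-0.82,-0.51,0,0,0,-0.0084],[-0.79,-0.55,0,0,0,-0.0084]]'
python3 -m handwheel '[[-0.76,-0.59,0,0,0,-0.0084],[-0.73,-0.63,0,0,0,-0.0084],[-0.7,-0.67,0,0,0,-0.0084],[-0.66,-0.71,0,0,0,-0.0084],[-0.62,-0.74,0,0,0,-0.0084],[0,0,0,0,0,0],[0,0,0,0,0,0]]'
python3 - <<'E'
from fit import *
st()
w=bot.grab_frame("wrist"); cv2.imwrite("pics/w16.png",w["pixels"])
s=bot.grab_frame("side");s2=bot.grab_frame("scene")
def crop(p):
    x,y=proj(p,[.66,-.058,.06]).round().astype(int); return cv2.resize(p["pixels"][y-60:y+60,x-80:x+80],(400,300),interpolation=3)
cv2.imwrite("pics/s16.png",np.hstack([crop(s),crop(s2)]))
E
```

```text
clock: 27.28
position: [0.5793, 0.0297, 0.1388]
tool_rot: [-3.141, -0.001, 2.982]
force: [0.4, -0.2, -1.3]
grip_width: 0.0539
clock: 28.15
position: [0.6608, -0.0575, 0.139]
tool_rot: [3.141, -0.001, -3.039]
force: [-0.0, 0.5, -1.4]
grip_width: 0.0539
t 28.15 pos [ 0.6608 -0.0575  0.139 ] yaw -3.0393 tilt 0.0013 F [-0.   0.5 -1.4] w 0.0539 q [ 0.51  0.83 -0.87  1.54  0.68  1.1   1.16]
```

View pics/w16.png

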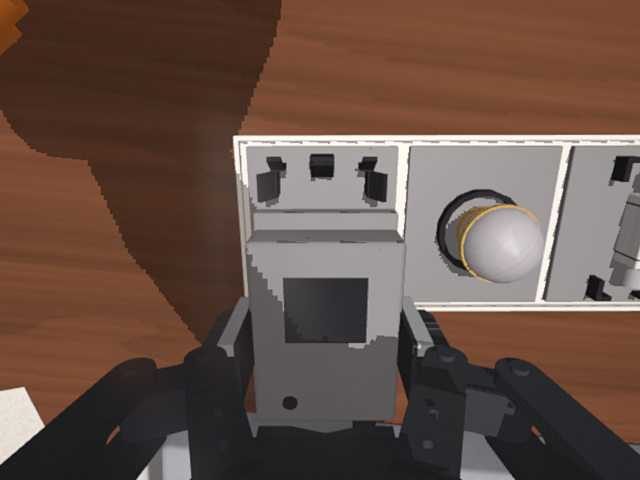

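View pics/s16.png

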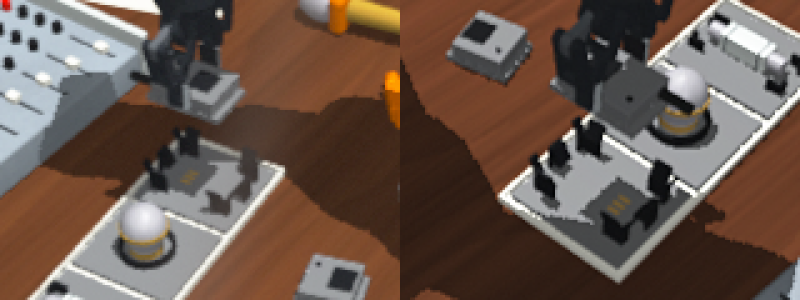

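The pack sits above the cradle, and the catch and two posts show at (320,165), (270,180) and (373,180). I'll check the predicted overlay in this view before lowering.

Run:
```python
from fit import *
w=bot.grab_frame("wrist"); s=bot.observe(); TC=np.array(s["position"]); R=Rof(s["tool_rot"]); yaw=np.arctan2(R[1,0],R[0,0])
im=w["pixels"].copy()
c=[.6497,.0572,.1053]
def T(a,b,z): return proj(w,[c[0]+np.cos(c[2])*a-np.sin(c[2])*b,c[1]+np.sin(c[2])*a+np.cos(c[2])*b,z])
for a,b in [(.068,.178),(.068,-.178),(-.068,-.178),(-.068,.178),(-.068,-.058),(-.068,.058),(.068,.058),(.068,-.058)]:
    p=T(a,b,.009); print("tray",a,b,p.round(1)); cv2.circle(im,tuple(p.round().astype(int)),1,(0,255,0),-1)
z0=TC[2]-.0054
y=yaw-np.pi
for a,b,z in [(-.044,.028,0),(-.044,-.028,0),(-.044,.028,.008),(-.044,-.028,.008),(-.038,.028,.026),(-.038,-.028,.026),(.038,.028,.026),(.038,-.028,.026)]:
    p=proj(w,[TC[0]+np.cos(y)*a-np.sin(y)*b,TC[1]+np.sin(y)*a+np.cos(y)*b,z0+z]); print("pack",a,b,z,p.round(1)); cv2.circle(im,tuple(p.round().astype(int)),1,(0,0,255),-1)
cv2.imwrite("pics/ov16.png",cv2.resize(im[120:440,220:580],(675,600),interpolation=0))
```

```text
tray 0.068 0.178 [686.1 309.2]
tray 0.068 -0.178 [245.8 309.8]
tray -0.068 -0.178 [233.2 135.5]
tray -0.068 0.178 [741.7 134.6]
tray -0.068 -0.058 [404.5 135.2]
tray -0.068 0.058 [570.2 134.9]
tray 0.068 0.058 [537.6 309.4]
tray 0.068 -0.058 [394.1 309.6]
pack -0.044 0.028 0 [390.5 206.7]
pack -0.044 -0.028 0 [251.2 206.6]
pack -0.044 0.028 0.008 [394.  211.3]
pack -0.044 -0.028 0.008 [247.3 211.1]
pack -0.038 0.028 0.026 [402.2 240.5]
pack -0.038 -0.028 0.026 [238.  240.3]
pack 0.038 0.028 0.026 [390.4 420.9]
pack 0.038 -0.028 0.026 [251.  420.8]
```

View pics/ov16.png

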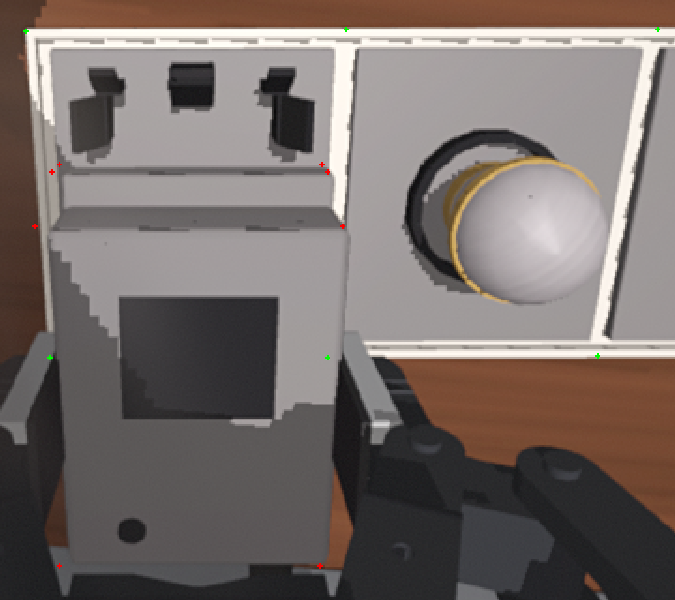

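Run:
```python
from h import *
w=bot.grab_frame("wrist"); s=bot.observe(); st()
R=Rof(s["tool_rot"]); C=-np.array(w["R"]).T@w["t"]; d2=C-s["position"]
R1=Rof([-3.1404,.0001,.4598]); d1=np.array([.34610335,-.52424293,.37407718])-np.array([.27715723,-.55981768,.23070917])
A=np.vstack([np.hstack([R1,np.eye(3)[:,:2]]),np.hstack([R,np.eye(3)[:,:2]])])
x,res,_,_=np.linalg.lstsq(A,np.concatenate([d1,d2]),rcond=None); print("o",x[:3].round(4),"world bias",x[3:].round(4),"resid",(A@x-np.concatenate([d1,d2])).round(4))
print("R consistency", (R.T@np.array(w["R"]).T).round(4))
```

```text
t 28.4 pos [ 0.6612 -0.0577  0.1399] yaw -3.0388 tilt 0.0002 F [ 0.  -0.1 -2. ] w 0.0542 q [ 0.51  0.83 -0.87  1.54  0.68  1.1   1.16]
o [ 7.690e-02  1.000e-04 -1.433e-01] world bias [-0.0001  0.0016] resid [-0.      0.     -0.0001  0.     -0.      0.0001]
R consistency [[ 8.000e-04 -9.538e-01 -3.005e-01]
 [ 1.000e+00  8.000e-04  0.000e+00]
 [ 2.000e-04 -3.005e-01  9.538e-01]]
```

The wrist camera has a constant world bias of +1.6 mm in y, so in TCP terms the cradle is at (0.662,-0.0598). Correct for that and lower to just above the posts.

```bash
python3 -m handwheel '[[0,-0.09,0.7,0,0,-0.0004],[0,0,0.9,0,0,0],[0,0,0.9,0,0,0],[0,0,0.7,0,0,0],[0,0,0.2,0,0,0],[0,0,0,0,0,0]]'
python3 - <<'E'
from h import *
st()
w=bot.grab_frame("wrist"); cv2.imwrite("pics/w17.png",w["pixels"])
s=bot.grab_frame("side");s2=bot.grab_frame("scene")
def crop(p):
    x,y=proj(p,[.66,-.058,.04]).round().astype(int); return cv2.resize(p["pixels"][y-45:y+45,x-60:x+60],(400,300),interpolation=3)
cv2.imwrite("pics/s17.png",np.hstack([crop(s),crop(s2)]))
E
```

```text
clock: 29.15
position: [0.6617, -0.0602, 0.0547]
tool_rot: [3.141, -0.0, -3.037]
force: [-0.6, 1.2, -1.5]
grip_width: 0.0544
t 29.15 pos [ 0.6617 -0.0602  0.0547] yaw -3.0367 tilt 0.0003 F [-0.6  1.2 -1.5] w 0.0544 q [ 0.49  0.93 -0.81  1.58  0.77  0.98  1.11]
```

View pics/w17.png

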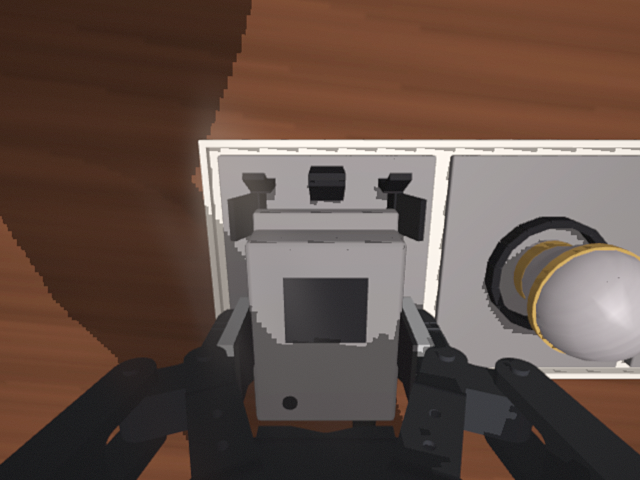

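View pics/s17.png

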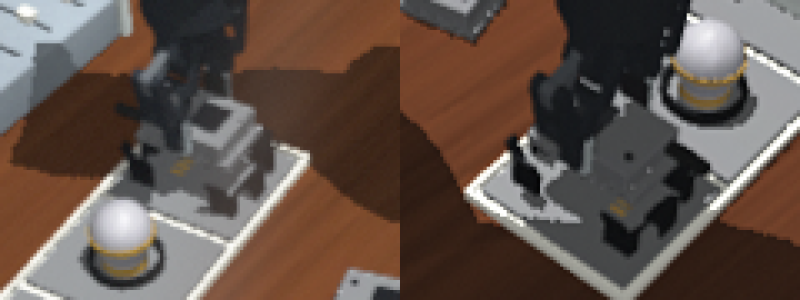

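The pack (326) is centred on the catch (327) and the posts. Lowering in small steps and watching the force.

```bash
python3 -m handwheel '[[0,0,0.3,0,0,0],[0,0,0.3,0,0,0],[0,0,0,0,0,0]]'
python3 -m handwheel '[[0,0,0.2,0,0,0],[0,0,0.15,0,0,0],[0,0,0,0,0,0]]'
python3 - <<'E'
from h import *
st()
w=bot.grab_frame("wrist"); cv2.imwrite("pics/w18.png",w["pixels"])
s=bot.grab_frame("side");s2=bot.grab_frame("scene")
def crop(p):
    x,y=proj(p,[.66,-.058,.04]).round().astype(int); return cv2.resize(p["pixels"][y-45:y+45,x-60:x+60],(400,300),interpolation=3)
cv2.imwrite("pics/s18.png",np.hstack([crop(s),crop(s2)]))
E
```

```text
clock: 29.68
position: [0.6611, -0.0604, 0.039]
tool_rot: [3.141, -0.001, -3.037]
force: [-0.4, 1.2, -1.0]
grip_width: 0.0541
clock: 30.05
position: [0.6614, -0.0603, 0.0307]
tool_rot: [3.142, -0.0, -3.037]
force: [-0.2, 0.9, -0.1]
grip_width: 0.0543
t 30.05 pos [ 0.6614 -0.0603  0.0307] yaw -3.0368 tilt 0.0004 F [-0.2  0.9 -0.1] w 0.0543 q [ 0.48  0.96 -0.79  1.58  0.79  0.95  1.09]
```

View pics/s18.png

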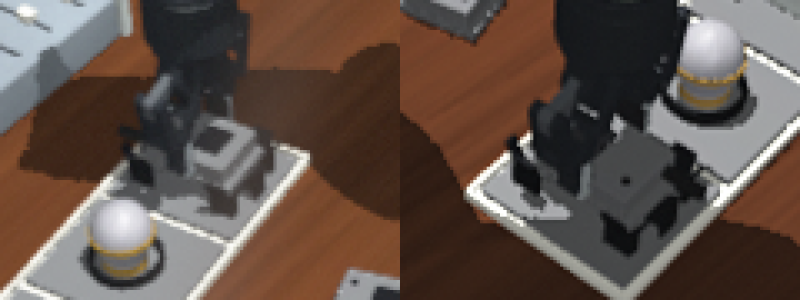

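It is between the posts with no contact yet, at the height of the catches. Now press on.

```bash
python3 -m handwheel '[[0,0,0.1,0,0,0],[0,0,0.1,0,0,0],[0,0,0,0,0,0]]'
python3 -m handwheel '[[0,0,0.1,0,0,0],[0,0,0,0,0,0]]'
python3 -m handwheel '[[0,0,0.1,0,0,0],[0,0,0,0,0,0]]'
python3 -m handwheel '[[0,0,0.1,0,0,0],[0,0,0,0,0,0]]'
```

```text
clock: 30.58
position: [0.662, -0.0603, 0.0264]
tool_rot: [-3.142, 0.001, -3.037]
force: [-0.1, -0.3, 4.1]
grip_width: 0.0541
clock: 30.82
position: [0.6614, -0.0604, 0.0234]
tool_rot: [-3.142, -0.0, -3.037]
force: [-0.1, 0.7, -0.4]
grip_width: 0.0539
clock: 31.08
position: [0.6615, -0.0604, 0.0208]
tool_rot: [3.141, -0.0, -3.037]
force: [-0.1, -0.1, -1.4]
grip_width: 0.0542
clock: 31.32
position: [0.6614, -0.0604, 0.0182]
tool_rot: [3.142, -0.0, -3.037]
force: [-0.5, -1.0, -1.7]
grip_width: 0.054
```

```bash
python3 -m handwheel '[[0,0,0.1,0,0,0],[0,0,0,0,0,0]]'
python3 -m handwheel '[[0,0,0.08,0,0,0],[0,0,0,0,0,0]]'
python3 -m handwheel '[[0,0,0.06,0,0,0],[0,0,0,0,0,0]]'
python3 - <<'E'
from h import *
st()
w=bot.grab_frame("wrist"); cv2.imwrite("pics/w19.png",w["pixels"])
s=bot.grab_frame("side");s2=bot.grab_frame("scene")
def crop(p):
    x,y=proj(p,[.66,-.058,.04]).round().astype(int); return cv2.resize(p["pixels"][y-45:y+45,x-60:x+60],(400,300),interpolation=3)
cv2.imwrite("pics/s19.png",np.hstack([crop(s),crop(s2)]))
E
```

```text
clock: 31.58
position: [0.6613, -0.0604, 0.0155]
tool_rot: [3.141, -0.001, -3.037]
force: [-0.2, -0.1, -5.5]
grip_width: 0.0537
clock: 31.82
position: [0.6616, -0.0604, 0.0145]
tool_rot: [-3.141, -0.0, -3.037]
force: [-4.6, 0.2, 9.0]
grip_width: 0.0538
clock: 32.08
position: [0.6616, -0.0604, 0.0144]
tool_rot: [-3.141, 0.0, -3.037]
force: [-15.2, -2.3, 31.0]
grip_width: 0.0537
t 32.08 pos [ 0.6616 -0.0604  0.0144] yaw -3.037 tilt 0.001 F [-15.2  -2.3  31. ] w 0.0537 q [ 0.47  0.98 -0.77  1.59  0.81  0.93  1.08]
```

View pics/s19.png

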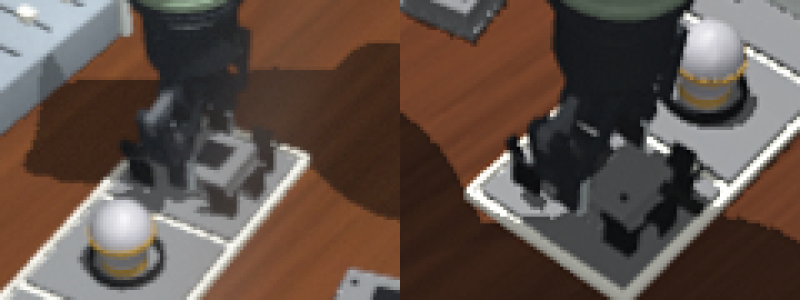

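View pics/w19.png

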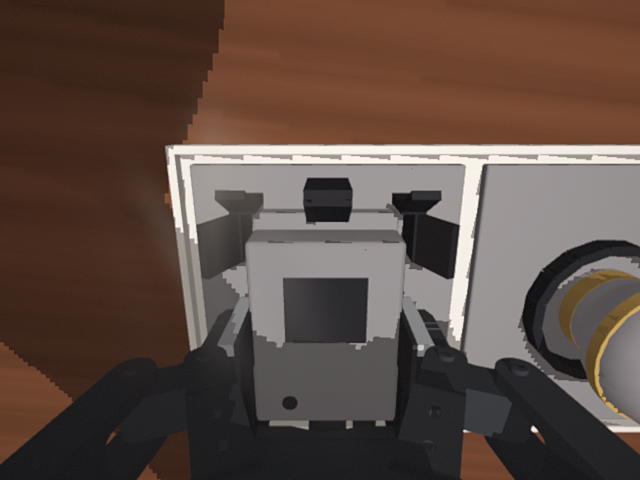

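The pack stopped hard at TCP z = 0.0144, exactly the expected home height, at 31 N. The catch hook lies over the ledge at (328,205). Release, retreat and inspect.

```bash
python3 -m handwheel '[[0,0,0,0,0,0],[0,0,0,0,0,0],[0,0,0,0,0,0],[0,0,0,0,0,0]]' -0.6
python3 -m handwheel '[[0,0,-0.4,0,0,0],[0,0,-0.6,0,0,0],[0,0,-0.8,0,0,0],[0,0,-1,0,0,0],[0,0,-1,0,0,0],[0,0,-1,0,0,0],[0.4,0,-1,0,0,0],[0.4,0,-0.6,0,0,0]]'
python3 -m handwheel '[[0.6,0,0,0,0,0],[0.8,0,0,0,0,0],[0.6,0,0,0,0,0],[0,0,0,0,0,0]]'
python3 - <<'E'
from h import *
st()
w=bot.grab_frame("wrist"); cv2.imwrite("pics/w20.png",w["pixels"])
s=bot.grab_frame("side");s2=bot.grab_frame("scene")
def crop(p):
    x,y=proj(p,[.66,-.058,.03]).round().astype(int); return cv2.resize(p["pixels"][y-45:y+45,x-60:x+60],(400,300),interpolation=3)
cv2.imwrite("pics/s20.png",np.hstack([crop(s),crop(s2)]))
E
```

```text
clock: 32.72
position: [0.6616, -0.0603, 0.0124]
tool_rot: [3.141, -0.0, -3.037]
force: [0.0, 0.0, -0.4]
grip_width: 0.0682
clock: 33.72
position: [0.6416, -0.0624, 0.1745]
tool_rot: [-3.141, 0.001, -3.037]
force: [0.4, 0.2, 0.0]
grip_width: 0.0682
clock: 34.22
position: [0.5912, -0.0682, 0.173]
tool_rot: [-3.141, -0.0, -3.037]
force: [0.6, 0.6, 0.2]
grip_width: 0.0685
t 34.23 pos [ 0.5912 -0.0682  0.173 ] yaw -3.0371 tilt 0.0008 F [0.6 0.6 0.2] w 0.0685 q [ 0.62  0.7  -0.92  1.7   0.63  1.06  1.16]
```

View pics/s20.png

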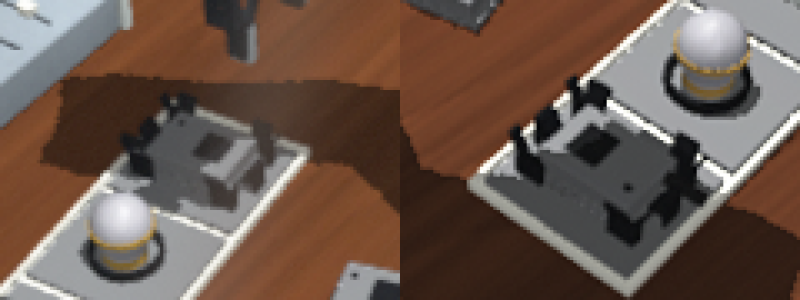

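View pics/w20.png

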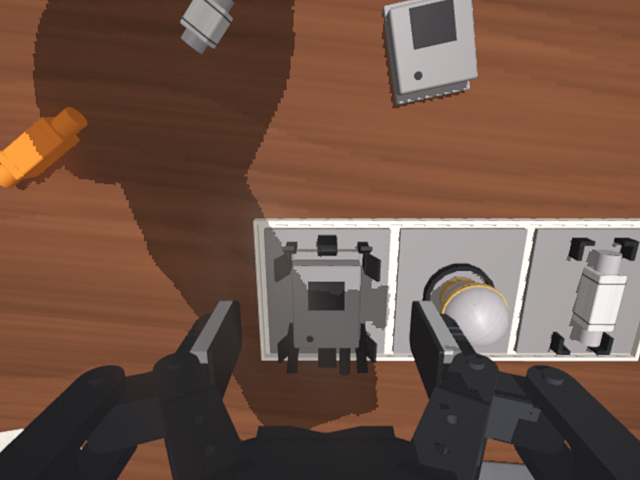

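The pack sits between the posts at (327,310) and looks level. I'll compare the model at home height (pack underside 9 mm) with the laid-on-catches height (25 mm) in the pictures.

Run:
```python
from fit import *
out=[]
cr=np.array([.6619,-.0582]); yaw=.1053
for n in ["wrist","scene","side"]:
    w=bot.grab_frame(n); 
    x,y=proj(w,[*cr,.03]).round().astype(int); h=(75,100) if n=="wrist" else (36,48)
    col=[]
    for z0 in (None,.009,.025):
        im=w["pixels"].copy().astype(float)*(1.6); im=np.clip(im,0,255).astype(np.uint8)
        big=cv2.resize(im[y-h[0]:y+h[0],x-h[1]:x+h[1]],(264,198),interpolation=3); sc=264/(2*h[1])
        if z0 is not None:
            c,s=np.cos(yaw),np.sin(yaw)
            off=np.array([0,0]) if n=="wrist" else np.array([0,-.0016])
            q=[proj(w,[cr[0]+off[0]+c*a-s*b,cr[1]+off[1]+s*a+c*b,z0+.026]) for a,b in [(.038,.028),(.038,-.028),(-.038,-.028),(-.038,.028)]]
            q=((np.array(q)-[x-h[1],y-h[0]])*sc).round().astype(np.int32); cv2.polylines(big,[q],True,(0,255,0) if z0==.009 else (0,0,255),1)
        col.append(big)
    out.append(np.hstack(col))
cv2.imwrite("pics/chk.png",np.vstack(out))
```

```text
(no output)
```

View pics/chk.png

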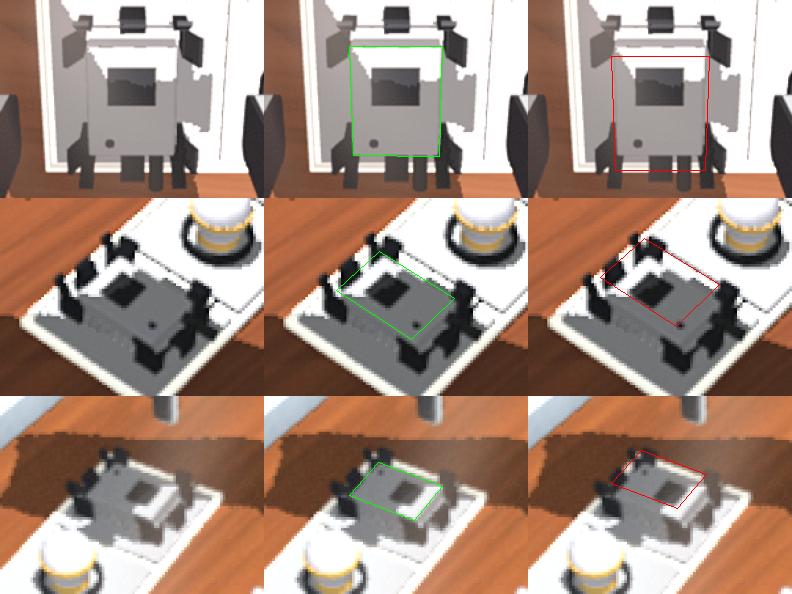

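All three cameras agree with the home height (green). I want a closer look at the catches.

```bash
python3 -m handwheel '[[-0.7,0,0.4,0,0,0],[-0.7,0,0.6,0,0,0],[-0.7,0,0.7,0,0,0],[-0.5,0,0.8,0,0,0],[-0.25,0,0.7,0,0,0],[0,0,0,0,0,0]]'
python3 - <<'E'
from h import *
st()
w=bot.grab_frame("wrist"); cv2.imwrite("pics/w21.png",w["pixels"])
y=proj(w,[.612,-.063,.02]).round().astype(int); print(y)
c=w["pixels"][max(0,y[1]-75):y[1]+115,y[0]-120:y[0]+120]; cv2.imwrite("pics/w21c.png",np.clip(cv2.resize(c,None,fx=3.1,fy=3.1,interpolation=3).astype(float)*1.5,0,255).astype(np.uint8))
E
```

```text
clock: 35.28
position: [0.6622, -0.0599, 0.0912]
tool_rot: [3.141, -0.002, -3.036]
force: [-0.6, 0.6, -0.3]
grip_width: 0.0682
t 35.27 pos [ 0.6622 -0.0599  0.0912] yaw -3.0365 tilt 0.0021 F [-0.6  0.6 -0.3] w 0.0682 q [ 0.5   0.88 -0.83  1.56  0.73  1.03  1.14]
[326 170]
```

View pics/w21c.png

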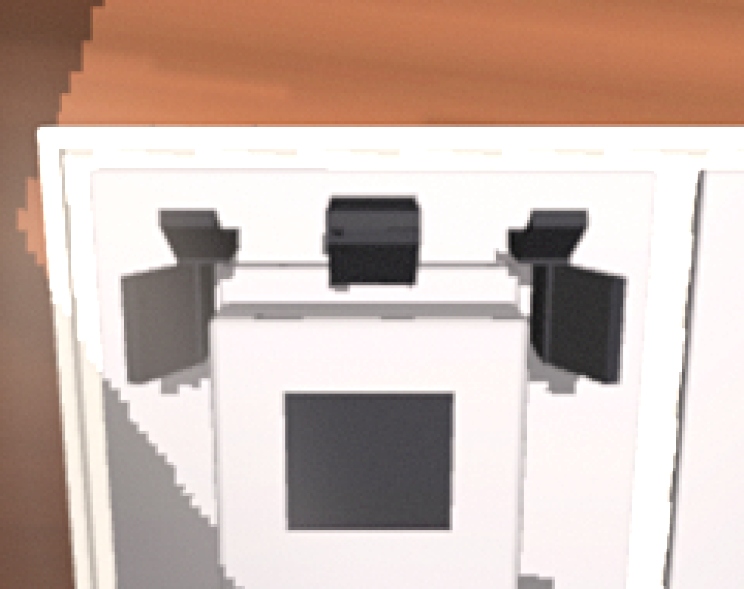

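The −x catch's ramp tip at (374,283) lies about 3 mm inside the foot edge (y=265), so it is over the ledge. Turn half round to check the +x catch.

```bash
python3 -m handwheel '[[0,0,-1,0,0,0.0278],[0,0,-1,0,0,0.0278],[0,0,-0.6,0,0,0.0278],[0,0,0,0,0,0.0278],[0,0,0,0,0,0.0278],[0,0,0,0,0,0.0278],[0,0,0,0,0,0.0278],[0,0,0,0,0,0.0278]]'
python3 -m handwheel '[[0,0,0,0,0,0.0278],[0,0,0,0,0,0.0278],[0,0,0,0,0,0.0278],[0,0,0,0,0,0.0278],[0,0,0,0,0,0.0278],[0,0,0,0,0,0.0278],[0,0,0,0,0,0.0278],[0,0,0,0,0,0.0278]]'
python3 -m handwheel '[[0,0,0,0,0,0.0278],[0,0,0.6,0,0,0.0278],[0,0,0.9,0,0,0],[0,0,0.9,0,0,0],[0,0,0,0,0,0]]'
python3 - <<'E'
from h import *
st()
w=bot.grab_frame("wrist"); cv2.imwrite("pics/w22.png",w["pixels"])
y=proj(w,[.712,-.053,.02]).round().astype(int); print(y)
c=w["pixels"][max(0,y[1]-75):y[1]+115,y[0]-120:y[0]+120]; cv2.imwrite("pics/w22c.png",np.clip(cv2.resize(c,None,fx=3.1,fy=3.1,interpolation=3).astype(float)*1.5,0,255).astype(np.uint8))
E
```

```text
clock: 36.33
position: [0.6628, -0.0603, 0.1588]
tool_rot: [3.14, 0.0, 1.843]
force: [-0.9, 0.1, -1.3]
grip_width: 0.0681
clock: 37.33
position: [0.6628, -0.0601, 0.1587]
tool_rot: [-3.142, -0.001, 0.446]
force: [0.3, 0.5, -0.4]
grip_width: 0.0682
clock: 37.95
position: [0.662, -0.06, 0.0971]
tool_rot: [-3.141, 0.002, 0.102]
force: [0.1, 0.1, 0.9]
grip_width: 0.0687
t 37.95 pos [ 0.662  -0.06    0.0971] yaw 0.1023 tilt 0.0018 F [0.1 0.1 0.9] w 0.0687 q [ 0.09  0.74 -0.13  1.58  0.12  0.83 -1.56]
[325 169]
```

View pics/w22c.png

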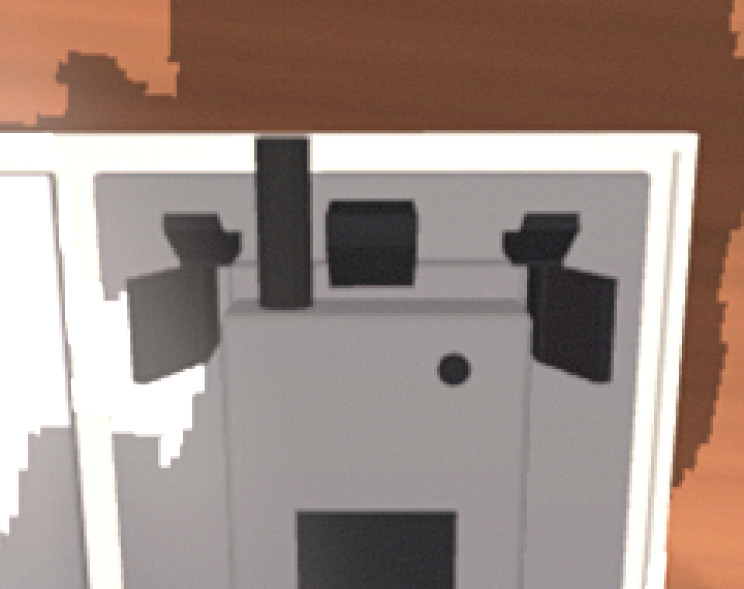

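View pics/w22.png

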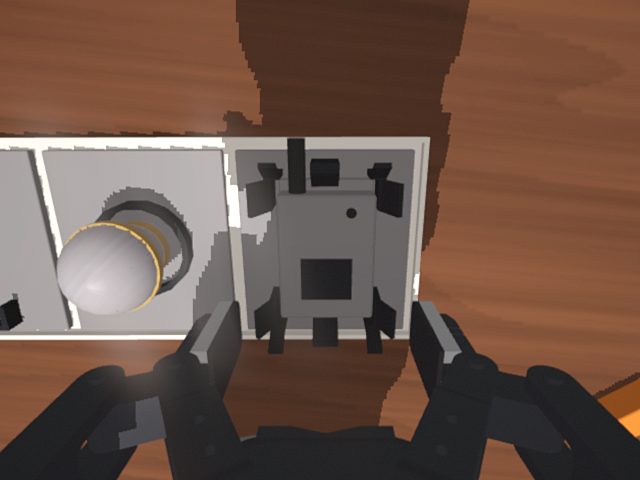

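The +x catch lies over its ledge just like the other (tip y=285, foot edge y=263). As a last check, I'll touch the pack's top with the shut fingers: contact at z≈0.035 means fully home.

```bash
python3 -m handwheel '[[0,0,0,0,0,0],[0,0,0,0,0,0],[0,0,0.5,0,0,0],[0,0,0.8,0,0,0],[0,0,0.7,0,0,0],[0,0,0.2,0,0,0],[0,0,0,0,0,0]]' 1 40
python3 -m handwheel '[[0,0,0.12,0,0,0],[0,0,0,0,0,0]]'
python3 -m handwheel '[[0,0,0.08,0,0,0],[0,0,0,0,0,0]]'
```

```text
clock: 38.88
position: [0.6627, -0.0602, 0.042]
tool_rot: [-3.141, 0.001, 0.102]
force: [0.4, 0.1, -0.2]
grip_width: 0.0001
clock: 39.12
position: [0.663, -0.0602, 0.0398]
tool_rot: [3.142, -0.0, 0.102]
force: [-0.6, -0.4, -0.5]
grip_width: 0.0
clock: 39.38
position: [0.6628, -0.0602, 0.0375]
tool_rot: [-3.142, 0.0, 0.102]
force: [0.0, -0.1, -0.3]
grip_width: 0.0001
```

```bash
python3 -m handwheel '[[0,0,0.06,0,0,0],[0,0,0,0,0,0]]'
python3 -m handwheel '[[0,0,0.05,0,0,0],[0,0,0,0,0,0]]'
python3 -m handwheel '[[0,0,0.04,0,0,0],[0,0,0,0,0,0]]'
```

```text
clock: 39.62
position: [0.6628, -0.0602, 0.0359]
tool_rot: [-3.142, 0.0, 0.102]
force: [-0.7, -0.4, 0.3]
grip_width: -0.0001
clock: 39.88
position: [0.6629, -0.0603, 0.0352]
tool_rot: [3.142, -0.0, 0.102]
force: [-2.2, 0.3, 4.9]
grip_width: -0.0001
clock: 40.12
position: [0.663, -0.0602, 0.0351]
tool_rot: [3.141, -0.0, 0.102]
force: [-8.4, 0.5, 20.8]
grip_width: 0.0004
```

Contact at z = 0.0351 and rigid at 21 N: the pack is fully home. Retreat, then a final look.

```bash
python3 -m handwheel '[[0,0,-0.4,0,0,0],[0,0,-0.8,0,0,0],[0,0,-1,0,0,0],[0,0,-1,0,0,0],[0,0,-1,0,0,0],[0,0,-1,0,0,0],[-0.6,-0.7,-1,0,0,0],[-0.9,-0.8,-0.8,0,0,0]]' -1
python3 -m handwheel '[[-0.9,-0.9,0,0,0,0],[-0.6,-0.9,0,0,0,0],[0,-0.6,0,0,0,0],[0,0,0,0,0,0],[0,0,0,0,0,0]]'
python3 - <<'E'
from fit import *
st()
w=bot.grab_frame("wrist"); cv2.imwrite("pics/w23.png",w["pixels"])
s2=bot.grab_frame("scene"); cv2.imwrite("pics/scene23.png",s2["pixels"])
# head sphere fit, ball centre z=.045
r=[t for t in bot.trace(w,"head_c")][0]; hm=r["region"].astype(np.uint8); print(r["score"],r["point"])
from scipy.optimize import least_squares
cn=max(cv2.findContours(hm,0,2)[0],key=cv2.contourArea)
C=-np.array(w["R"]).T@np.array(w["t"]); P=[ray(w,*q)[1] for q in cn[:,0].astype(float)]; P=[d/np.linalg.norm(d) for d in P]
f=lambda p:[np.linalg.norm(np.cross(d,np.array([p[0],p[1],.045])-C))-.026 for d in P]
q=least_squares(f,[.65,.057],loss="soft_l1",f_scale=.001); print("head - cup",(q.x-[.6497,.0572]).round(4))
for r in bot.trace(w,"adapter_c")[:2]:
    ys,xs=np.nonzero(r["region"]); pts=np.array([onplane(w,x,y,.026)[:2] for x,y in zip(xs,ys)])
    (cx,cy),sz,an=cv2.minAreaRect((pts*1000).astype(np.float32)); print("adapter",r["score"],"off rest mm",cx-637.5,cy-172.6,sz,an)
E
```

```text
clock: 41.12
position: [0.6216, -0.0265, 0.2108]
tool_rot: [3.142, -0.002, 0.102]
force: [-0.2, -0.0, 0.3]
grip_width: 0.0855
clock: 41.75
position: [0.5788, 0.0283, 0.2088]
tool_rot: [3.141, -0.0, 0.102]
force: [0.0, -0.6, -0.1]
grip_width: 0.0853
t 41.75 pos [0.5788 0.0283 0.2088] yaw 0.1015 tilt 0.0004 F [ 0.  -0.6 -0.1] w 0.0853 q [-0.03  0.48 -0.17  1.74  0.1   0.93 -1.71]
0.84 [296.7, 124.8]
head - cup [-0.0002  0.0012]
adapter 0.88 off rest mm -90.2838134765625 -428.26580200195315 (33.56697463989258, 24.597103118896484) 19.902002334594727
adapter 0.64 off rest mm -1.7354736328125 0.037313842773443184 (84.13349151611328, 30.58702278137207) 5.852737903594971
```

View pics/w23.png

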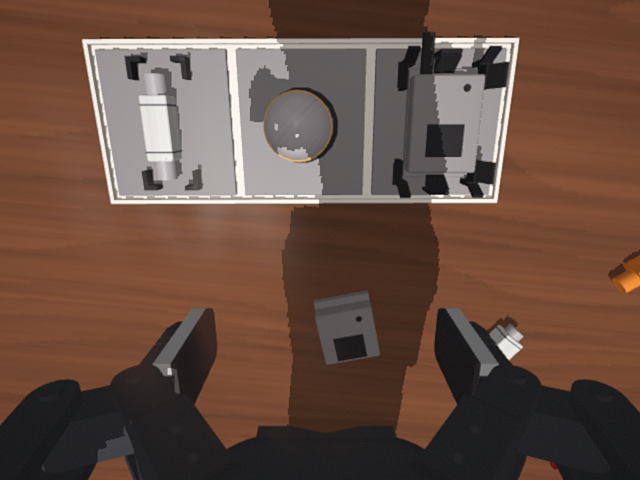

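View pics/scene23.png

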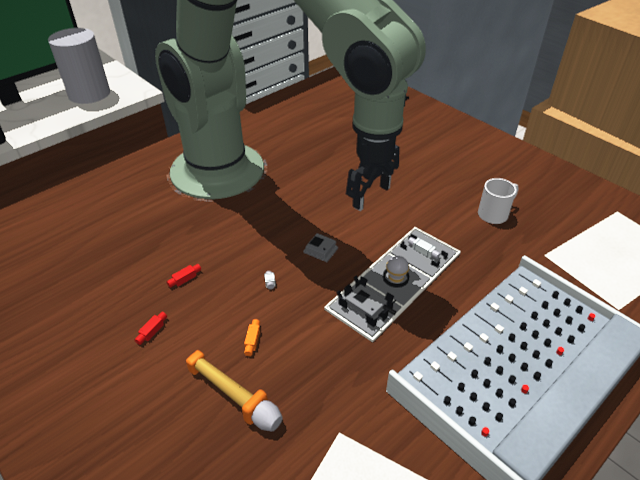

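The last pictures show the adapter in the rest (160,127), the head upright in the ring (297,125) and the pack between the posts (443,120). In the scene view the plain box (321,247), short adapter (269,281), hand microphone and mug are where they started, and the gripper is open and clear. Handing in.

Run:
```python
from h import *
st(); print(bot.job_done())
```

```text
t 41.95 pos [0.5784 0.0284 0.2086] yaw 0.1013 tilt 0.0003 F [ 0.5  0.  -0.1] w 0.0853 q [-0.03  0.48 -0.17  1.74  0.1   0.93 -1.71]
the job is handed in; nothing more can be done
None
```

The caddy is loaded and handed in at 42 s. The long adapter is in the rest, the ball head stands in the cup and the pack is pressed home in the cradle. The gripper is open and clear of everything.

**Last checks:**
- **Pack:** Pressing stopped hard at the expected home height. A touch on its top found it at 35.1 mm, where fully home is 35 mm. Both catch tips show about 3 mm over the ledges.
- **Head:** It reads about 1 mm from the cup centre and looks upright.
- **Adapter:** It reads about 2 mm from the rest centre and is aligned with it.
- **Left alone:** The plain box, short adapter, hand microphone and mug look unmoved in the last scene picture. I compared them by eye only.

**What disagreed:**
- My first reading of the tray corners by eye was about 4 mm off, so I replaced it with a segmented fit.
- The wrist camera had a constant 1.6 mm offset in y, which I corrected before placing the pack. The adapter and head had already been placed about 2 mm off because of it, which is within tolerance.
- I never read the expected 15 N at the catches: the readings after each step there showed about 4 N at most, so the snap itself was probably missed between readings.

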